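# Sort the strays back into their three-packs

## Task

Each of the four wooden carriers is a pack of three of one kind - squat round jars, six-sided jars, square tins or slim round tins - but in every one a stray of another kind stands in the place of the third. Move the four strays so that every carrier holds three alike, each standing flat on the floor of its place, using the empty wooden tray (or any free spot) to set one aside. Set them down gently, neither dropping nor knocking any over.

Things in the scene. Friction and masses are not known exactly. Their poses are not given: they have to be found in the camera images.
- round_jar_mid (a point): The loose squat round glass jar with flat steel lid and white paper label: 50 mm diameter, 64 mm tall, steel lid 49 mm wide. Point: its centre, 32 mm above its underside; z up. About 0.1 to 0.25 kg. Starts upright in another kind's carrier, its own axes (if not round) within 0.35 rad of the carrier's.
- hex_jar_mid (a point): The loose six-sided glass jar with round steel lid (41 mm) and paper label: 46 mm across its flats, 53 mm over its corners, 70 mm tall, of which the lid takes the top 12 mm. Point: its centre, 35 mm above its underside; z up; two of its flats face its own +y and -y (the others at 60 degrees to them). About 0.1 to 0.25 kg. Starts upright in another kind's carrier, its own axes (if not round) within 0.35 rad of the carrier's.
- square_tin_mid (a point): The loose square steel tin with square slip lid and paper label: 46 x 46 mm, 72 mm tall. Point: its centre, 36 mm above its underside; z up; its flat sides face its own x and y. About 0.1 to 0.25 kg. Starts upright in another kind's carrier, its own axes (if not round) within 0.35 rad of the carrier's.
- slim_tin_mid (a point): The loose slim round steel tin with round slip lid and paper label: 42 mm diameter, 78 mm tall. Point: its centre, 39 mm above its underside; z up. About 0.1 to 0.25 kg. Starts upright in another kind's carrier, its own axes (if not round) within 0.35 rad of the carrier's.
- place_round_jar (a point): Carrier of squat round glass jars: fixed wooden tray, 222 (x) x 78 mm, 3 places in a row along x, 72 mm apart, 66 x 66 mm inside; 6 mm boards, tops 16 mm above the bench (end boards 30). Point: floor centre of the stray's place, 6 mm above the bench, the end place at -x, nearest the robot; x along, y across, z up. The other two places hold fixed squat round glass jars. Fingers have room only on the y sides, above the boards.
- place_hex_jar (a point): Carrier of six-sided glass jars: fixed wooden tray, 222 (x) x 78 mm, 3 places in a row along x, 72 mm apart, 66 x 66 mm inside; 6 mm boards, tops 16 mm above the bench (end boards 30). Point: floor centre of the stray's place, 6 mm above the bench, the end place at +x, farthest from the robot; x along, y across, z up. The other two places hold fixed six-sided glass jars. Fingers have room only on the y sides, above the boards.
- place_square_tin (a point): Carrier of square steel tins: fixed wooden tray, 222 (x) x 78 mm, 3 places in a row along x, 72 mm apart, 66 x 66 mm inside; 6 mm boards, tops 16 mm above the bench (end boards 30). Point: floor centre of the stray's place, 6 mm above the bench, the middle place; x along, y across, z up. The other two places hold fixed square steel tins. Fingers have room only on the y sides, above the boards.
- place_slim_tin (a point): Carrier of slim round steel tins: fixed wooden tray, 222 (x) x 78 mm, 3 places in a row along x, 72 mm apart, 66 x 66 mm inside; 6 mm boards, tops 16 mm above the bench (end boards 30). Point: floor centre of the stray's place, 6 mm above the bench, the end place at -x, nearest the robot; x along, y across, z up. The other two places hold fixed slim round steel tins. Fingers have room only on the y sides, above the boards.
- tray_floor (a point): An empty, fixed, shallow wooden tray, 200 mm (its x) by 100 mm (its y) outside, rim 6 mm thick and 14 mm above the bench: the free spot. Point: the centre of its flat floor, 6 mm above the bench; z up.
Things that resemble listed ones, but are neither listed nor needed, are in the scene too. Leave any red look-alike of the part that bears hex_jar_mid alone. Leave any red look-alike of the part that bears place_hex_jar alone.

How it is judged:
By the outcome, as a careful person would: the job done as asked, in the order asked, and still so for the second after the job is handed in, with the robot touching nothing.
It also fails if it takes over 128 s, if anything falls off the work surface, if the arm or the gripper's body presses on something with over 40 N, if the wrist force passes 120 N, or if a joint passes its speed limit or range.

## Robot

A 7-joint arm with a two-finger parallel gripper is mounted at the origin on the work surface. World frame = base frame: x ahead of the robot, y to its left, z up, the work surface at z = 0. Lengths are in mm, angles in rad, forces in N, time in s.
With the tool pointing down it reaches from about 400 to 925 mm from the base axis. Payload 5.6 kg.
Tool frame: the origin (TCP) lies midway between the tips of the shut fingers; the grasp point (between the pads) lies 19 mm behind it; z points along the fingers, y is the line along which they close (so a half turn about z gives the same grasp; the last joint's range is limited). The gripper opens to 85 mm and grips with 20 to 120 N. Pads are 22 mm wide; open, the fingers measure 114 mm over their backs; the gripper's body (76 mm by 85 mm) begins 54 mm behind the grasp point. The pads swing forward as they close: fully open they stand 13 mm farther back than shut.
Start: joints at [-1.189, 0.468, -0.012, 1.603, 0.006, 1.071, -0.056], TCP at [267.93, 592.218, 231.29] pointing down, gripper open.
Joint ranges: [-2.53, 2.53], [-0.31, 2.02], [-1.57, 1.55], [0.28, 2.44], [-1.29, 4.43], [0.15, 1.84], [-2.92, 2.92]. Speed limits (rad/s): [2.57, 2.57, 3.14, 3.14, 3.14, 3.14, 3.14].

## Interface

Orientations are given as a 3x3 rotation matrix whose columns are the frame's x, y, z axes.
In Python, from workcell import env gives the robot as it stands.
- The arm moves only by the tool servo_tool, never from a script. Its argument "targets" is a list of rows, each an object with "offset": the shift along the world's x, y, z in units of 40 mm (1.0 is 40 mm), a list of three; "angular": the turn, a rotation vector about the world's x, y, z in units of 5 degrees (1.0 is 5 degrees), a list of three; "grip": the closure, from 0 (fully open) to 1 (shut). In form: [{"offset": [tx, ty, tz], "angular": [wx, wy, wz], "grip": grip}, ...]. A call has 1 to 8 rows; each row is the pose to reach, as a shift and turn from the pose commanded when the call began; what a row does not reach only later rows make up. A row lasts 1/12 s, in which the tool goes at most 41.7 mm and 7.16 degrees, less where a joint would pass 70% of its speed; a pose out of reach is approached as far as the arm can. A call with a gripper value outside its range is refused whole. The fingers move at their own pace and stop on an object; "force" is the grip in N (left out, the last holds). Time passes only in rows, so rows that repeat a pose let the fingers close. It gives the time, the measured TCP pose, the force, the opening and the grip force at its end, in the units of the state.
- env.state(): the state, without advancing time (a new reading comes with each control period).
- env.camera(name): name is "scene" or "top"; returns the picture (420x560x3 uint8, blue, green, red); there is no depth.
- env.camera_model(name): a dict with "mtx" (3x3 intrinsics, pixels), "pose" (4x4, takes a point from camera to world coordinates). Camera axes: x right, y up, looking along -z (the intrinsics and any distortion apply to the point x, -y, -z); pixel columns grow to the right and rows downward; lengths in mm; the calibration is good to about 2 mm. A picture is of the moment at which its call begins. camera_model takes no time and is no camera call.
- env.hand_in(): hands the job in; it is judged then, once.
The state is a dict: "time": time; "joint_pos": joint angles; "qd": joint speeds; "tau": joint torques, N m; "eef_pos": TCP position; "orientation": TCP orientation; "force": force on the tool from outside, world axes, zero at the start; "ft_torque": the same for the moment, N m; "width": opening from 0.0 (shut) to 1.0 (fully open); "grasp_force": force on a finger pad.
Only numpy, scipy, OpenCV 4.12 (cv2) and the standard library are available. Lean on these libraries where they do the work, as an engineer would, in place of code of your own. Each camera call takes 0.05 s, during which the arm holds its last target. There are 200 camera calls.

## Working session

There is one attempt and no reset: what is moved stays moved. The work goes in short steps, Python scripts to look and compute and a tool call to move; the robot and the scene stay as the last step left them, time stands still between calls to the robot, and variables do not carry over. Pictures are saved under pics/ and viewed, at most 14 in all, crops included, and the job is handed in when it is done.

Besides the shell and the picture viewer there is one more tool, called after ">>>" as name(argument=value, ...), one argument or row to a line, values as JSON. servo_tool: Moves the arm, as the interface text tells. Its arguments: {"type":"object","properties":{"targets":{"type":"array"},"force":{"type":"number"}},"required":["targets"]}

```bash
ls; mkdir -p pics; python3 - <<'E'
from workcell import env
import cv2,numpy as np
for n in("scene","top"):
    im=env.camera(n);cv2.imwrite(f"pics/{n}0.png",im)
    m=env.camera_model(n);print(n,np.round(m["mtx"],1).tolist(),np.round(m["pose"],3).tolist(),[k for k in m])
s=env.state();print({k:np.round(v,3).tolist() for k,v in s.items()})
E
```

```text
pics
scene [[510.6, 0.0, 272.8], [0.0, 510.6, 205.6], [0.0, 0.0, 1.0]] [[0.845, -0.39, 0.367, 1056.816], [0.536, 0.623, -0.571, -899.5], [-0.006, 0.678, 0.735, 1144.384], [0.0, 0.0, 0.0, 1.0]] ['mtx', 'pose']
top [[471.8, 0.0, 276.4], [0.0, 471.8, 208.1], [0.0, 0.0, 1.0]] [[0.026, 0.994, -0.105, 394.288], [-1.0, 0.027, 0.009, -47.139], [0.012, 0.105, 0.994, 1335.13], [0.0, 0.0, 0.0, 1.0]] ['mtx', 'pose']
{'time': 0.1, 'joint_pos': [-1.189, 0.468, -0.012, 1.604, 0.006, 1.071, -0.056], 'qd': [-0.0, -0.003, 0.002, -0.001, 0.001, -0.001, 0.001], 'tau': [0.001, -53.352, 0.022, -25.197, 0.011, 0.004, -0.0], 'eef_pos': [267.748, 591.746, 230.433], 'orientation': [[-0.911, 0.412, -0.001], [0.412, 0.911, -0.002], [-0.0, -0.002, -1.0]], 'force': [0.713, -0.542, 0.184], 'ft_torque': [-0.02, -0.005, 0.061], 'grasp_force': 0.0, 'width': 1.002}
```

```bash
python3 - <<'E'
import cv2
for n in("scene","top"):
    cv2.imwrite(f"pics/{n}0b.png",cv2.resize(cv2.imread(f"pics/{n}0.png"),(800,600),interpolation=cv2.INTER_CUBIC))
E
```

```text
(no output)
```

View pics/top0b.png

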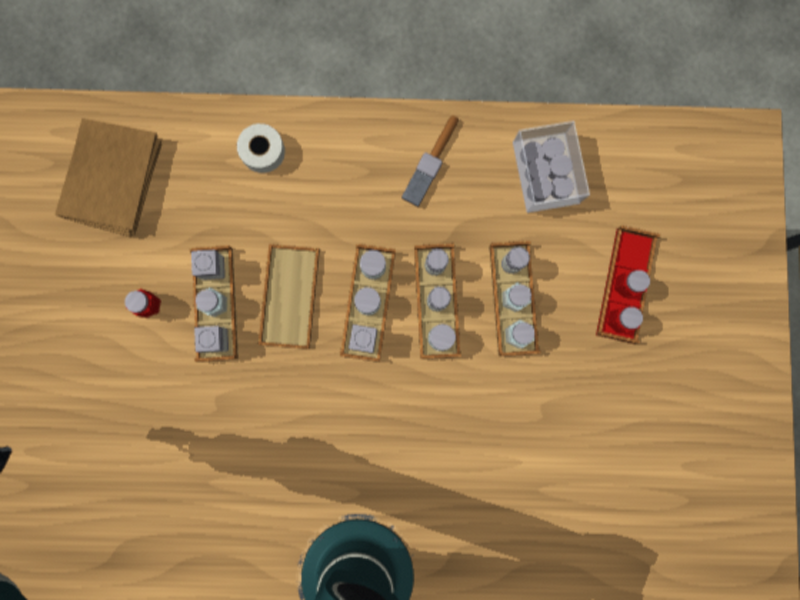

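View pics/scene0b.png

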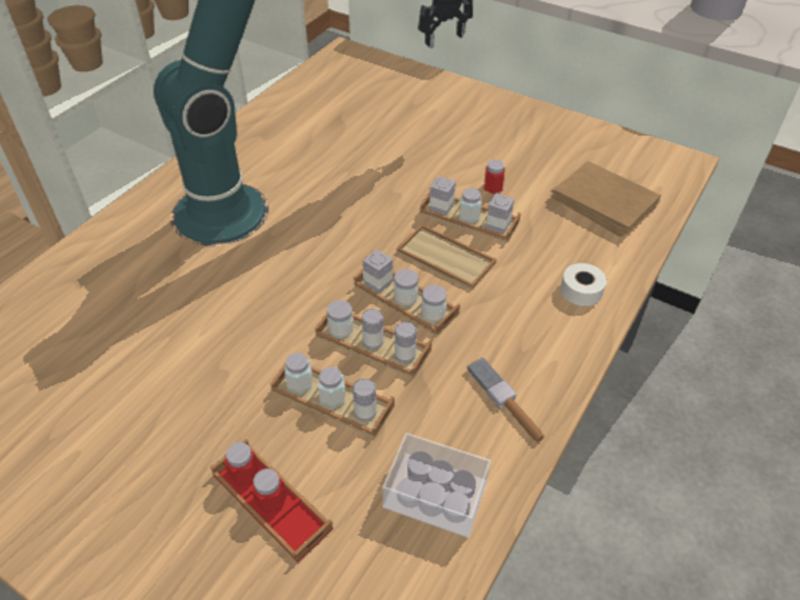

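Top view, in 800×600 pixels, with up = +x and left = +y:
- **Square carrier:** x≈215, hex stray in the middle at (208,300).
- **Tray:** (290,297).
- **Round-jar carrier:** x≈370, square stray near end at (363,338).
- **Slim carrier:** x≈438, round stray near end at (441,337).
- **Hex carrier:** x≈516, slim stray far end at (516,260).
- **Hex candidates:** loose red hex at (142,303), which is the look-alike to leave; fixed hexes at (519,297) and (521,333); hexes in the red carrier at (638,282) and (628,320). The right one is the clear jar at (208,300).

The strays form a 4-cycle, so the hex goes to the tray first.

```bash
cat > h.py <<'E'
from workcell import env
import cv2,numpy as np
def ray(n,uv,z):
    m=env.camera_model(n);K=m["mtx"];P=np.array(m["pose"])
    d=np.linalg.solve(K,[uv[0],uv[1],1.]);d=P[:3,:3]@[d[0],-d[1],-d[2]]
    o=P[:3,3];return (o+d*(z-o[2])/d[2])[:2]
def proj(n,p):
    m=env.camera_model(n);P=np.array(m["pose"]);c=P[:3,:3].T@(np.array(p)-P[:3,3])
    q=m["mtx"]@[c[0],-c[1],-c[2]];return q[:2]/q[2]
E
python3 - <<'E'
from h import *
t=cv2.imread("pics/top0.png");s=cv2.imread("pics/scene0.png")
H={'hex':76,'sq':78,'rnd':70,'slim':84}
seeds={'A_far':((205,262),'sq'),'A_mid':((208,300),'hex'),'A_near':((207,340),'sq'),
'B_far':((372,264),'rnd'),'B_mid':((366,300),'rnd'),'B_near':((363,338),'sq'),
'C_far':((437,262),'slim'),'C_mid':((438,298),'slim'),'C_near':((441,337),'rnd'),
'D_far':((516,260),'slim'),'D_mid':((519,297),'hex'),'D_near':((521,333),'hex')}
hsv=cv2.cvtColor(t,cv2.COLOR_BGR2HSV)
for k,(p,kind) in seeds.items():
    x,y=int(p[0]*.7),int(p[1]*.7)
    med=np.median(t[y-3:y+4,x-3:x+4].reshape(-1,3),0)
    d=np.abs(t.astype(float)-med).max(2)<22
    mk=np.zeros(d.shape,np.uint8);mk[y-17:y+18,x-17:x+18]=d[y-17:y+18,x-17:x+18]
    mk=cv2.morphologyEx(mk,cv2.MORPH_OPEN,np.ones((3,3),np.uint8))
    cs,_=cv2.findContours(mk,0,1);c=max(cs,key=cv2.contourArea)
    (cx,cy),r=cv2.minEnclosingCircle(c);m=cv2.moments(c);rect=cv2.minAreaRect(c)
    uv=(m['m10']/m['m00'],m['m01']/m['m00'])
    print(k,kind,med,np.round(uv,1),'area',cv2.contourArea(c),'rect',np.round(rect[1],1),round(rect[2],1),'xy',np.round(ray('top',uv,H[kind]),1),np.round(ray('top',rect[0],H[kind]),1))
# crops
A=ray('top',(208*.7,300*.7),76);B=ray('top',(363*.7,338*.7),78)
rows=[]
for im,n in((t,'top'),(s,'scene')):
    r=[]
    for q in(A,B):
        u,v=proj(n,[*q,60]).astype(int);r.append(cv2.resize(im[v-19:v+18,u-25:u+25],(400,296),interpolation=cv2.INTER_CUBIC))
    rows.append(np.hstack(r))
cv2.imwrite("pics/crop1.png",np.vstack(rows))
# wood floor of tray
b=cv2.inRange(t,(90,150,170),(170,220,240));print(t[int(297*.7),int(290*.7)],t[int(400*.7),int(290*.7)],t[int(297*.7),int(265*.7)])
print('tray ctr',ray('top',(290.5*.7,297*.7),6),'corners',[np.round(ray('top',(a*.7,b*.7),14),0).tolist() for a,b in((270,245),(319,248),(312,347),(263,345))])
E
```

```text
A_far sq [165. 157. 159.] [141.1 183.1] area 192.0 rect [15. 16.] 90.0 xy [585.3 306.6] [584.2 304. ]
A_mid hex [169. 160. 163.] [143.7 210. ] area 140.0 rect [14. 13.] 90.0 xy [513.  296.1] [513.  296.6]
A_near sq [168. 160. 162.] [144.5 236.1] area 162.5 rect [15. 15.] 90.0 xy [443.3 289.5] [442.3 289.5]
B_far rnd [164. 156. 158.] [260.  183.5] area 201.5 rect [15. 16.] 90.0 xy [594.2 -12.5] [594.1 -12.4]
B_mid rnd [167. 158. 160.] [256.4 209.6] area 196.5 rect [15. 15.] 90.0 xy [522.8  -4.9] [523.1  -5. ]
B_near sq [170. 161. 164.] [253.5 235.8] area 173.0 rect [16.1 15.6] 9.5 xy [451.6   0.5] [449.9   0.7]
C_far slim [163. 155. 157.] [305.9 181.1] area 116.5 rect [12. 12.] 90.0 xy [ 601.9 -135.8] [ 602.1 -136. ]
C_mid slim [166. 158. 160.] [307.5 207.8] area 111.5 rect [12. 11.] 90.0 xy [ 529.8 -141.3] [ 529.3 -141.4]
C_near rnd [167. 159. 161.] [308.9 235.6] area 213.0 rect [16.3 16.3] 45.0 xy [ 456.5 -147.5] [ 456.7 -147.8]
D_far slim [162. 153. 156.] [362.9 179.8] area 113.5 rect [12. 12.] 90.0 xy [ 609.5 -288.9] [ 609.  -289.3]
D_mid hex [165. 157. 160.] [363.6 205.8] area 145.5 rect [13. 13.] 90.0 xy [ 540.1 -292.8] [ 541.  -292.6]
D_near hex [167. 158. 161.] [365.3 233. ] area 177.0 rect [16.4 15.4] 36.9 xy [ 466.9 -297.9] [ 467.1 -296.5]
[108 158 178] [ 98 153 194] [ 48  88 132]
tray ctr [530.10009929 147.41658417] corners [[632.0, 191.0], [628.0, 94.0], [432.0, 100.0], [434.0, 196.0]]
```

View pics/crop1.png

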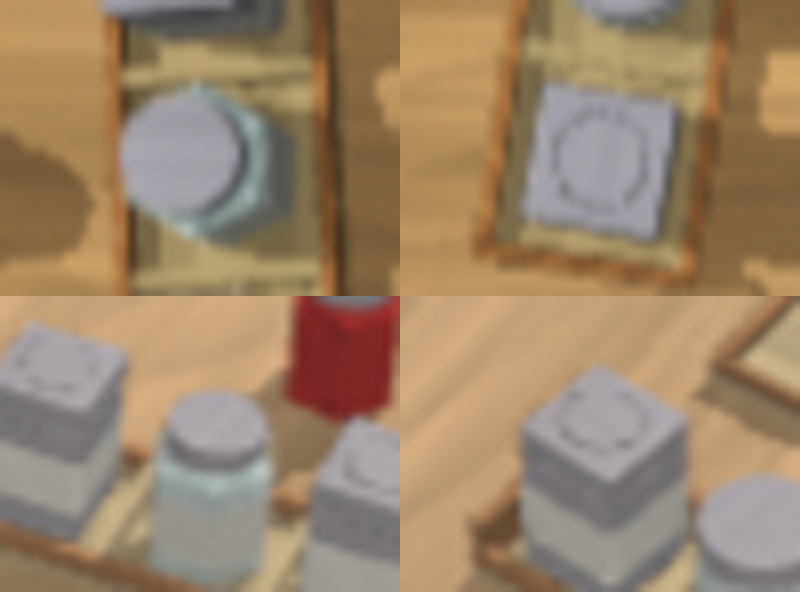

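The crop shows the hex stray: a clear jar with a round grey lid at crop (200,160), roughly carrier-aligned. It also shows the square tin at (600,160), yawed about -0.14 rad. Moving now.

>>> servo_tool(
  targets=[
    {"offset":[0.4,-0.5,0],"angular":[0,0,0.8],"grip":0},
    {"offset":[0.9,-1.1,-0.1],"angular":[0,0,1.8],"grip":0},
    {"offset":[1.4,-1.7,-0.2],"angular":[0,0,2.8],"grip":0},
    {"offset":[1.9,-2.3,-0.3],"angular":[0,0,3.8],"grip":0},
    {"offset":[2.4,-2.9,-0.4],"angular":[0,0,4.8],"grip":0},
    {"offset":[2.8,-3.4,-0.5],"angular":[0,0,5.5],"grip":0},
    {"offset":[3.06,-3.7,-0.5],"angular":[0,0,5.87],"grip":0},
    {"offset":[3.06,-3.7,-0.5],"angular":[0,0,5.87],"grip":0},
  ],
  force=40,
)

```text
time: 0.77
eef_pos: [393.8, 439.9, 210.6]
orientation: [[-0.997, -0.081, 0.001], [-0.081, 0.997, -0.003], [-0.0, -0.003, -1.0]]
force: [0.3, -0.4, 0.2]
width: 0.999
grasp_force: 0.0
```

>>> servo_tool(
  targets=[
    {"offset":[0.4,-0.5,-0.1],"angular":[0,0,0],"grip":0},
    {"offset":[0.9,-1.1,-0.3],"angular":[0,0,0],"grip":0},
    {"offset":[1.4,-1.7,-0.6],"angular":[0,0,0],"grip":0},
    {"offset":[1.9,-2.3,-0.9],"angular":[0,0,0],"grip":0},
    {"offset":[2.4,-2.9,-1.1],"angular":[0,0,0],"grip":0},
    {"offset":[2.8,-3.4,-1.28],"angular":[0,0,0],"grip":0},
    {"offset":[3.06,-3.7,-1.28],"angular":[0,0,0],"grip":0},
    {"offset":[3.06,-3.7,-1.28],"angular":[0,0,0],"grip":0},
  ],
)

```text
time: 1.43
eef_pos: [514.8, 293.0, 159.3]
orientation: [[-0.997, -0.081, 0.0], [-0.081, 0.997, -0.002], [0.0, -0.002, -1.0]]
force: [0.7, -0.0, -0.7]
width: 0.996
grasp_force: 0.0
```

```bash
python3 - <<'E'
from h import *
s=env.camera("scene");st=env.state();print(st['eef_pos'],st['time'])
u,v=proj("scene",[514,295,110]).astype(int)
cv2.imwrite("pics/s1.png",cv2.resize(s[v-60:v+60,u-80:u+80],(800,600),interpolation=cv2.INTER_CUBIC))
print(u,v,proj("scene",[*st['eef_pos']]))
E
```

```text
[513.29936878 295.46816583 159.64836196] 1.4833
330 126 [332.08089493 114.00702978]
```

View pics/s1.png

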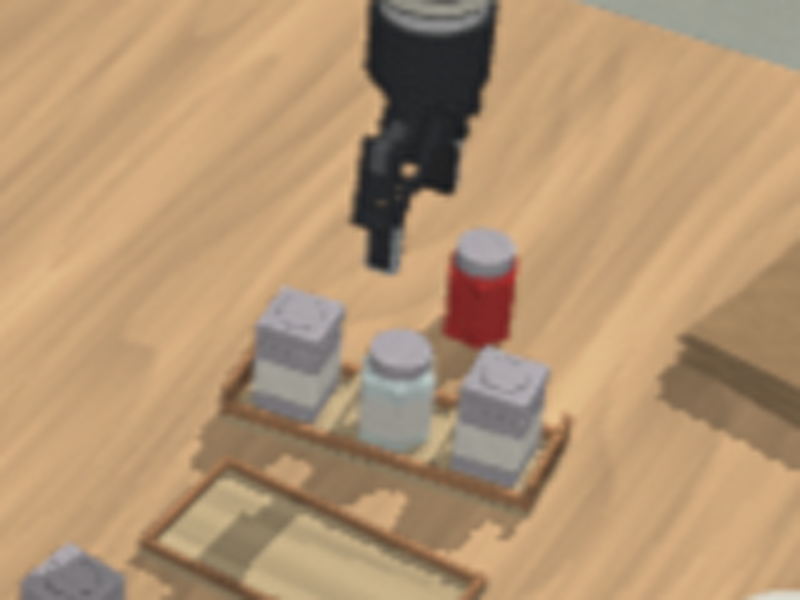

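The gripper sits centred above the jar at (400,380), and the red look-alike is clear of the fingers. Descending and gripping.

>>> servo_tool(
  targets=[
    {"offset":[0,0,-0.4],"angular":[0,0,0],"grip":0},
    {"offset":[0,0,-0.9],"angular":[0,0,0],"grip":0},
    {"offset":[0,0,-1.4],"angular":[0,0,0],"grip":0},
    {"offset":[0,0,-1.9],"angular":[0,0,0],"grip":0},
    {"offset":[0,0,-2.4],"angular":[0,0,0],"grip":0},
    {"offset":[0,0,-2.9],"angular":[0,0,0],"grip":0},
    {"offset":[0,0,-3.25],"angular":[0,0,0],"grip":0},
    {"offset":[0,0,-3.4],"angular":[0,0,0],"grip":0},
  ],
)

```text
time: 2.15
eef_pos: [510.0, 298.3, 22.1]
orientation: [[-0.996, -0.09, -0.003], [-0.09, 0.996, -0.0], [0.003, 0.0, -1.0]]
force: [-1.3, -0.4, 0.1]
width: 1.003
grasp_force: 0.0
```

>>> servo_tool(
  targets=[
    {"offset":[0,0,0],"angular":[0,0,0],"grip":0.2},
    {"offset":[0,0,0],"angular":[0,0,0],"grip":0.35},
    {"offset":[0,0,0],"angular":[0,0,0],"grip":0.4},
    {"offset":[0,0,0],"angular":[0,0,0],"grip":0.45},
    {"offset":[0,0,0],"angular":[0,0,0],"grip":0.5},
    {"offset":[0,0,0],"angular":[0,0,0],"grip":0.7},
    {"offset":[0,0,0],"angular":[0,0,0],"grip":1},
    {"offset":[0,0,0],"angular":[0,0,0],"grip":1},
  ],
  force=40,
)

```text
time: 2.82
eef_pos: [513.4, 296.8, 25.6]
orientation: [[-0.996, -0.087, 0.002], [-0.087, 0.996, 0.001], [-0.002, 0.001, -1.0]]
force: [-1.0, -0.6, 7.4]
width: 0.543
grasp_force: 41.0
```

>>> servo_tool(
  targets=[
    {"offset":[0,0,0.1],"angular":[0,0,0],"grip":1},
    {"offset":[0,0,0.4],"angular":[0,0,0],"grip":1},
    {"offset":[0,0,0.9],"angular":[0,0,0],"grip":1},
    {"offset":[0,0,1.4],"angular":[0,0,0],"grip":1},
    {"offset":[0,0,1.9],"angular":[0,0,0],"grip":1},
    {"offset":[0,0,2.4],"angular":[0,0,0],"grip":1},
    {"offset":[0,0,2.8],"angular":[0,0,0],"grip":1},
    {"offset":[0,0,3.0],"angular":[0,0,0],"grip":1},
  ],
)

```text
time: 3.48
eef_pos: [513.7, 296.8, 147.2]
orientation: [[-0.996, -0.087, 0.003], [-0.087, 0.996, 0.002], [-0.004, 0.002, -1.0]]
force: [0.6, 0.1, -1.8]
width: 0.543
grasp_force: 41.0
```

>>> servo_tool(
  targets=[
    {"offset":[0,-0.3,0],"angular":[0,0,0],"grip":1},
    {"offset":[0.1,-0.8,0],"angular":[0,0,0],"grip":1},
    {"offset":[0.2,-1.5,0],"angular":[0,0,0],"grip":1},
    {"offset":[0.3,-2.2,0],"angular":[0,0,0],"grip":1},
    {"offset":[0.4,-2.9,0],"angular":[0,0,0],"grip":1},
    {"offset":[0.46,-3.4,0],"angular":[0,0,0],"grip":1},
    {"offset":[0.46,-3.65,0],"angular":[0,0,0],"grip":1},
    {"offset":[0.46,-3.755,0],"angular":[0,0,0],"grip":1},
  ],
)

```text
time: 4.15
eef_pos: [530.5, 143.0, 143.3]
orientation: [[-0.996, -0.084, -0.002], [-0.084, 0.996, -0.001], [0.002, -0.001, -1.0]]
force: [-0.2, 1.3, -2.2]
width: 0.541
grasp_force: 41.0
```

>>> servo_tool(
  targets=[
    {"offset":[0,0,-0.4],"angular":[0,0,0],"grip":1},
    {"offset":[0,0,-0.9],"angular":[0,0,0],"grip":1},
    {"offset":[0,0,-1.4],"angular":[0,0,0],"grip":1},
    {"offset":[0,0,-1.9],"angular":[0,0,0],"grip":1},
    {"offset":[0,0,-2.3],"angular":[0,0,0],"grip":1},
    {"offset":[0,0,-2.6],"angular":[0,0,0],"grip":1},
    {"offset":[0,0,-2.75],"angular":[0,0,0],"grip":1},
    {"offset":[0,0,-2.75],"angular":[0,0,0],"grip":1},
  ],
)

```text
time: 4.82
eef_pos: [530.0, 146.5, 32.7]
orientation: [[-0.996, -0.088, -0.003], [-0.088, 0.996, -0.0], [0.003, -0.0, -1.0]]
force: [0.1, 0.9, -2.6]
width: 0.541
grasp_force: 41.0
```

>>> servo_tool(
  targets=[
    {"offset":[0,0,-0.05],"angular":[0,0,0],"grip":1},
    {"offset":[0,0,-0.1],"angular":[0,0,0],"grip":1},
    {"offset":[0,0,-0.14],"angular":[0,0,0],"grip":1},
    {"offset":[0,0,-0.17],"angular":[0,0,0],"grip":1},
    {"offset":[0,0,-0.19],"angular":[0,0,0],"grip":1},
    {"offset":[0,0,-0.19],"angular":[0,0,0],"grip":1},
    {"offset":[0,0,-0.19],"angular":[0,0,0],"grip":1},
    {"offset":[0,0,-0.19],"angular":[0,0,0],"grip":1},
  ],
)

```text
time: 5.48
eef_pos: [531.2, 146.0, 26.6]
orientation: [[-0.996, -0.087, 0.0], [-0.087, 0.996, 0.0], [-0.0, 0.0, -1.0]]
force: [0.1, -0.5, -1.9]
width: 0.543
grasp_force: 41.0
```

>>> servo_tool(
  targets=[
    {"offset":[0,0,-0.01],"angular":[0,0,0],"grip":1},
    {"offset":[0,0,-0.02],"angular":[0,0,0],"grip":1},
    {"offset":[0,0,-0.025],"angular":[0,0,0],"grip":1},
    {"offset":[0,0,-0.03],"angular":[0,0,0],"grip":1},
    {"offset":[0,0,-0.03],"angular":[0,0,0],"grip":1},
    {"offset":[0,0,-0.03],"angular":[0,0,0],"grip":1},
  ],
)

```text
time: 5.98
eef_pos: [531.2, 146.0, 25.6]
orientation: [[-0.996, -0.087, 0.0], [-0.087, 0.996, 0.0], [-0.0, 0.0, -1.0]]
force: [-2.1, -0.9, 4.4]
width: 0.546
grasp_force: 41.5
```

>>> servo_tool(
  targets=[
    {"offset":[0,0,0],"angular":[0,0,0],"grip":0.42},
    {"offset":[0,0,0],"angular":[0,0,0],"grip":0.35},
    {"offset":[0,0,0],"angular":[0,0,0],"grip":0.2},
    {"offset":[0,0,0],"angular":[0,0,0],"grip":0},
    {"offset":[0,0,0],"angular":[0,0,0],"grip":0},
    {"offset":[0,0,0],"angular":[0,0,0],"grip":0},
    {"offset":[0,0,0],"angular":[0,0,0],"grip":0},
  ],
)

```text
time: 6.57
eef_pos: [531.1, 146.0, 25.3]
orientation: [[-0.996, -0.087, 0.0], [-0.087, 0.996, 0.0], [-0.0, 0.0, -1.0]]
force: [-0.4, -0.1, -0.1]
width: 1.0
grasp_force: 0.0
```

>>> servo_tool(
  targets=[
    {"offset":[0,0,0.2],"angular":[0,0,0],"grip":0},
    {"offset":[0,0,0.6],"angular":[0,0,0],"grip":0},
    {"offset":[0,0,1.1],"angular":[0,0,0],"grip":0},
    {"offset":[0,0,1.6],"angular":[0,0,0],"grip":0},
    {"offset":[0,0,2.1],"angular":[0,0,0],"grip":0},
    {"offset":[0,0,2.6],"angular":[0,0,0],"grip":0},
    {"offset":[0,0,3.0],"angular":[0,0,0],"grip":0},
    {"offset":[0,0,3.1],"angular":[0,0,0],"grip":0},
  ],
)

```text
time: 7.23
eef_pos: [532.8, 146.5, 152.7]
orientation: [[-0.996, -0.087, 0.005], [-0.087, 0.996, 0.002], [-0.005, 0.001, -1.0]]
force: [-0.2, 0.9, 0.5]
width: 0.998
grasp_force: 0.0
```

>>> servo_tool(
  targets=[
    {"offset":[-0.2,-0.4,0],"angular":[0,0,-0.3],"grip":0},
    {"offset":[-0.5,-1.0,0],"angular":[0,0,-0.7],"grip":0},
    {"offset":[-0.9,-1.7,0],"angular":[0,0,-1.1],"grip":0},
    {"offset":[-1.3,-2.4,0],"angular":[0,0,-1.6],"grip":0},
    {"offset":[-1.7,-3.1,0],"angular":[0,0,-2.1],"grip":0},
    {"offset":[-2.02,-3.635,0],"angular":[0,0,-2.48],"grip":0},
    {"offset":[-2.02,-3.635,0],"angular":[0,0,-2.48],"grip":0},
    {"offset":[-2.02,-3.635,0],"angular":[0,0,-2.48],"grip":0},
  ],
)

```text
time: 7.9
eef_pos: [449.7, -0.4, 149.2]
orientation: [[-0.991, 0.131, -0.0], [0.131, 0.991, -0.0], [0.0, -0.0, -1.0]]
force: [0.6, 0.5, -0.4]
width: 0.996
grasp_force: 0.0
```

```bash
python3 - <<'E'
from h import *
s=env.camera("scene");st=env.state();print(st['eef_pos'],st['time'],st['joint_pos'])
u,v=proj("scene",[490,70,80]).astype(int)
cv2.imwrite("pics/s2.png",cv2.resize(s[v-75:v+75,u-100:u+100],(800,600),interpolation=cv2.INTER_CUBIC))
E
```

```text
[450.48236271   0.7751058  149.34466897] 7.95 [-0.16594926  0.24830444  0.10231602  2.15274613 -0.03766371  0.74161944
  1.40253877]
```

View pics/s2.png

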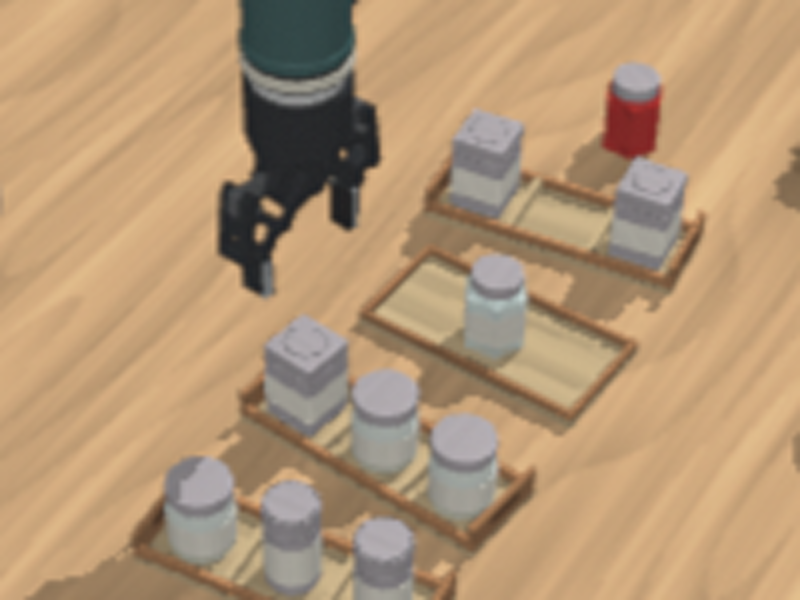

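Hex jar stands in the tray at (495,310), and the gripper is over the square tin at (305,370).

>>> servo_tool(
  targets=[
    {"offset":[0,0,-0.4],"angular":[0,0,0],"grip":0},
    {"offset":[0,0,-0.9],"angular":[0,0,0],"grip":0},
    {"offset":[0,0,-1.4],"angular":[0,0,0],"grip":0},
    {"offset":[0,0,-1.9],"angular":[0,0,0],"grip":0},
    {"offset":[0,0,-2.4],"angular":[0,0,0],"grip":0},
    {"offset":[0,0,-2.8],"angular":[0,0,0],"grip":0},
    {"offset":[0,0,-3.05],"angular":[0,0,0],"grip":0},
    {"offset":[0,0,-3.11],"angular":[0,0,0],"grip":0},
  ],
)

```text
time: 8.62
eef_pos: [449.7, 1.7, 23.2]
orientation: [[-0.992, 0.127, -0.003], [0.127, 0.992, 0.0], [0.003, -0.0, -1.0]]
force: [0.3, 0.3, 0.4]
width: 1.001
grasp_force: 0.0
```

>>> servo_tool(
  targets=[
    {"offset":[0,0,0],"angular":[0,0,0],"grip":0.2},
    {"offset":[0,0,0],"angular":[0,0,0],"grip":0.35},
    {"offset":[0,0,0],"angular":[0,0,0],"grip":0.4},
    {"offset":[0,0,0],"angular":[0,0,0],"grip":0.45},
    {"offset":[0,0,0],"angular":[0,0,0],"grip":0.5},
    {"offset":[0,0,0],"angular":[0,0,0],"grip":0.7},
    {"offset":[0,0,0],"angular":[0,0,0],"grip":1},
    {"offset":[0,0,0],"angular":[0,0,0],"grip":1},
  ],
)

```text
time: 9.28
eef_pos: [451.1, 0.6, 25.9]
orientation: [[-0.992, 0.129, 0.002], [0.129, 0.992, 0.0], [-0.002, 0.0, -1.0]]
force: [-0.8, -0.4, 5.4]
width: 0.538
grasp_force: 37.7
```

>>> servo_tool(
  targets=[
    {"offset":[0,0,0],"angular":[0,0,0],"grip":1},
    {"offset":[0,0,0],"angular":[0,0,0],"grip":1},
  ],
)

```text
time: 9.45
eef_pos: [451.1, 0.6, 25.9]
orientation: [[-0.992, 0.129, 0.002], [0.129, 0.992, 0.0], [-0.002, 0.0, -1.0]]
force: [-0.1, -0.3, 7.1]
width: 0.535
grasp_force: 37.7
```

>>> servo_tool(
  targets=[
    {"offset":[0,0,0.1],"angular":[0,0,0],"grip":1},
    {"offset":[0,0,0.4],"angular":[0,0,0],"grip":1},
    {"offset":[0,0,0.9],"angular":[0,0,0],"grip":1},
    {"offset":[0,0,1.4],"angular":[0,0,0],"grip":1},
    {"offset":[0,0,1.9],"angular":[0,0,0],"grip":1},
    {"offset":[0,0,2.4],"angular":[0,0,0],"grip":1},
    {"offset":[0,0,2.8],"angular":[0,0,0],"grip":1},
    {"offset":[0,0,3.0],"angular":[0,0,0],"grip":1},
  ],
)

```text
time: 10.12
eef_pos: [451.1, 0.7, 147.0]
orientation: [[-0.992, 0.129, 0.003], [0.129, 0.992, 0.0], [-0.003, 0.001, -1.0]]
force: [0.7, 0.4, -1.8]
width: 0.535
grasp_force: 38.0
```

>>> servo_tool(
  targets=[
    {"offset":[0.1,0.3,0],"angular":[0,0,0.2],"grip":1},
    {"offset":[0.2,0.8,0],"angular":[0,0,0.5],"grip":1},
    {"offset":[0.4,1.4,0],"angular":[0,0,0.9],"grip":1},
    {"offset":[0.5,2.1,0],"angular":[0,0,1.3],"grip":1},
    {"offset":[0.6,2.7,0],"angular":[0,0,1.7],"grip":1},
    {"offset":[0.7,3.3,0],"angular":[0,0,2.0],"grip":1},
    {"offset":[0.8,3.8,0],"angular":[0,0,2.3],"grip":1},
    {"offset":[0.9,4.2,0],"angular":[0,0,2.5],"grip":1},
  ],
)

```text
time: 10.78
eef_pos: [485.4, 171.4, 143.7]
orientation: [[-0.996, -0.093, -0.002], [-0.093, 0.996, 0.0], [0.002, 0.0, -1.0]]
force: [0.7, 0.7, -2.3]
width: 0.537
grasp_force: 38.0
```

>>> servo_tool(
  targets=[
    {"offset":[0.1,0.5,0],"angular":[0,0,0.1],"grip":1},
    {"offset":[0.25,1.1,0],"angular":[0,0,0.2],"grip":1},
    {"offset":[0.4,1.8,0],"angular":[0,0,0.24],"grip":1},
    {"offset":[0.55,2.4,0],"angular":[0,0,0.24],"grip":1},
    {"offset":[0.65,2.9,0],"angular":[0,0,0.24],"grip":1},
    {"offset":[0.69,3.21,0],"angular":[0,0,0.24],"grip":1},
    {"offset":[0.69,3.21,0],"angular":[0,0,0.24],"grip":1},
    {"offset":[0.69,3.21,0],"angular":[0,0,0.24],"grip":1},
  ],
)

```text
time: 11.45
eef_pos: [513.2, 296.8, 143.9]
orientation: [[-0.994, -0.111, -0.002], [-0.111, 0.994, -0.001], [0.002, -0.001, -1.0]]
force: [0.4, -0.4, -2.0]
width: 0.541
grasp_force: 38.1
```

>>> servo_tool(
  targets=[
    {"offset":[0,0,-0.3],"angular":[0,0,0],"grip":1},
    {"offset":[0,0,-0.7],"angular":[0,0,0],"grip":1},
    {"offset":[0,0,-1.1],"angular":[0,0,0],"grip":1},
    {"offset":[0,0,-1.4],"angular":[0,0,0],"grip":1},
    {"offset":[0,0,-1.6],"angular":[0,0,0],"grip":1},
    {"offset":[0,0,-1.75],"angular":[0,0,0],"grip":1},
    {"offset":[0,0,-1.75],"angular":[0,0,0],"grip":1},
    {"offset":[0,0,-1.75],"angular":[0,0,0],"grip":1},
  ],
)

```text
time: 12.12
eef_pos: [514.1, 296.8, 74.9]
orientation: [[-0.994, -0.11, 0.0], [-0.11, 0.994, 0.0], [-0.0, -0.0, -1.0]]
force: [0.5, -0.1, -0.8]
width: 0.533
grasp_force: 38.1
```

```bash
python3 - <<'E'
from h import *
s=env.camera("scene");st=env.state();print(st['eef_pos'],st['time'],st['orientation'])
u,v=proj("scene",[513,297,60]).astype(int)
cv2.imwrite("pics/s3.png",cv2.resize(s[v-45:v+45,u-60:u+60],(800,600),interpolation=cv2.INTER_CUBIC))
E
```

```text
[514.37068796 297.14780151  75.37942602] 12.1667 [[-9.93965650e-01 -1.09688368e-01  8.65246367e-04]
 [-1.09687949e-01  9.93965938e-01  5.17433118e-04]
 [-9.16781811e-04  4.19403646e-04 -9.99999492e-01]]
```

View pics/s3.png

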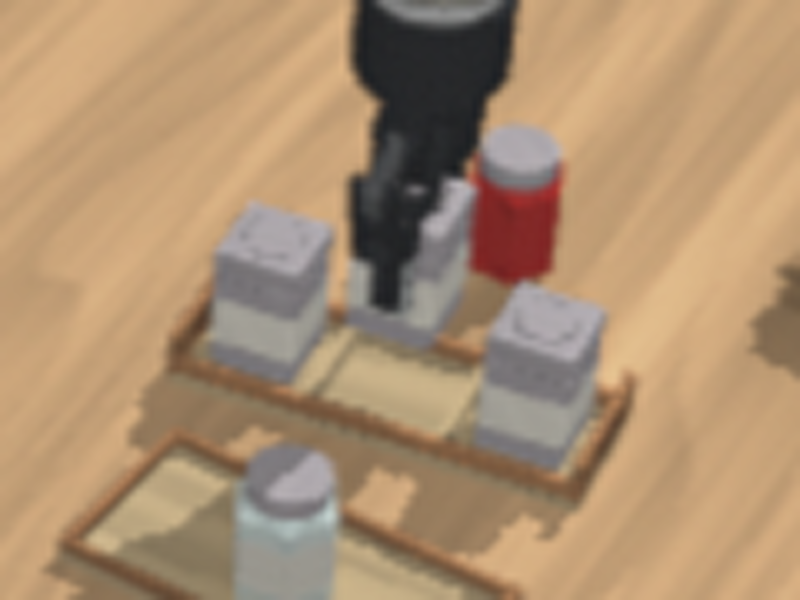

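The tin is held upright above the middle place at (400,390). Lowering.

>>> servo_tool(
  targets=[
    {"offset":[0,0,-0.2],"angular":[0,0,0],"grip":1},
    {"offset":[0,0,-0.5],"angular":[0,0,0],"grip":1},
    {"offset":[0,0,-0.8],"angular":[0,0,0],"grip":1},
    {"offset":[0,0,-1.0],"angular":[0,0,0],"grip":1},
    {"offset":[0,0,-1.1],"angular":[0,0,0],"grip":1},
    {"offset":[0,0,-1.15],"angular":[0,0,0],"grip":1},
    {"offset":[0,0,-1.17],"angular":[0,0,0],"grip":1},
    {"offset":[0,0,-1.17],"angular":[0,0,0],"grip":1},
  ],
)

```text
time: 12.83
eef_pos: [514.0, 297.1, 28.0]
orientation: [[-0.994, -0.11, 0.0], [-0.11, 0.994, 0.0], [-0.0, 0.0, -1.0]]
force: [0.2, -0.3, -1.7]
width: 0.534
grasp_force: 38.1
```

>>> servo_tool(
  targets=[
    {"offset":[0,0,-0.01],"angular":[0,0,0],"grip":1},
    {"offset":[0,0,-0.02],"angular":[0,0,0],"grip":1},
    {"offset":[0,0,-0.03],"angular":[0,0,0],"grip":1},
    {"offset":[0,0,-0.04],"angular":[0,0,0],"grip":1},
    {"offset":[0,0,-0.05],"angular":[0,0,0],"grip":1},
    {"offset":[0,0,-0.06],"angular":[0,0,0],"grip":1},
    {"offset":[0,0,-0.06],"angular":[0,0,0],"grip":1},
    {"offset":[0,0,-0.06],"angular":[0,0,0],"grip":1},
  ],
)

```text
time: 13.5
eef_pos: [514.0, 297.1, 26.0]
orientation: [[-0.994, -0.11, 0.0], [-0.11, 0.994, 0.0], [-0.0, 0.0, -1.0]]
force: [-1.5, -0.8, 3.1]
width: 0.534
grasp_force: 38.4
```

>>> servo_tool(
  targets=[
    {"offset":[0,0,0],"angular":[0,0,0],"grip":0.42},
    {"offset":[0,0,0],"angular":[0,0,0],"grip":0.35},
    {"offset":[0,0,0],"angular":[0,0,0],"grip":0.2},
    {"offset":[0,0,0],"angular":[0,0,0],"grip":0},
    {"offset":[0,0,0],"angular":[0,0,0],"grip":0},
    {"offset":[0,0,0],"angular":[0,0,0],"grip":0},
    {"offset":[0,0,0],"angular":[0,0,0],"grip":0},
  ],
)

```text
time: 14.08
eef_pos: [513.9, 297.0, 25.7]
orientation: [[-0.994, -0.11, 0.0], [-0.11, 0.994, -0.0], [-0.0, -0.0, -1.0]]
force: [0.3, -0.3, 0.3]
width: 0.999
grasp_force: 0.0
```

>>> servo_tool(
  targets=[
    {"offset":[0,0,0.2],"angular":[0,0,0],"grip":0},
    {"offset":[0,0,0.6],"angular":[0,0,0],"grip":0},
    {"offset":[0,0,1.1],"angular":[0,0,0],"grip":0},
    {"offset":[0,0,1.6],"angular":[0,0,0],"grip":0},
    {"offset":[0,0,2.1],"angular":[0,0,0],"grip":0},
    {"offset":[0,0,2.6],"angular":[0,0,0],"grip":0},
    {"offset":[0,0,3.0],"angular":[0,0,0],"grip":0},
    {"offset":[0,0,3.1],"angular":[0,0,0],"grip":0},
  ],
)

```text
time: 14.75
eef_pos: [515.5, 298.0, 153.3]
orientation: [[-0.994, -0.11, 0.005], [-0.11, 0.994, 0.003], [-0.005, 0.003, -1.0]]
force: [-0.3, 0.3, 0.7]
width: 0.997
grasp_force: 0.0
```

>>> servo_tool(
  targets=[
    {"offset":[0,-0.3,0],"angular":[0,0,0],"grip":0},
    {"offset":[-0.1,-0.9,0],"angular":[0,0,0],"grip":0},
    {"offset":[-0.2,-1.6,0],"angular":[0,0,0],"grip":0},
    {"offset":[-0.3,-2.4,0],"angular":[0,0,0],"grip":0},
    {"offset":[-0.4,-3.2,0],"angular":[0,0,0],"grip":0},
    {"offset":[-0.5,-4.0,0],"angular":[0,0,0],"grip":0},
    {"offset":[-0.6,-4.8,0],"angular":[0,0,-0.2],"grip":0},
    {"offset":[-0.7,-5.6,0],"angular":[0,0,-0.4],"grip":0},
  ],
)

```text
time: 15.42
eef_pos: [484.3, 70.4, 148.5]
orientation: [[-0.997, -0.074, -0.002], [-0.074, 0.997, -0.001], [0.002, -0.001, -1.0]]
force: [0.7, 0.2, 0.1]
width: 1.0
grasp_force: 0.0
```

>>> servo_tool(
  targets=[
    {"offset":[-0.1,-0.8,0],"angular":[0,0,0],"grip":0},
    {"offset":[-0.2,-1.6,0],"angular":[0,0,0],"grip":0},
    {"offset":[-0.3,-2.4,0],"angular":[0,0,0],"grip":0},
    {"offset":[-0.4,-3.2,0],"angular":[0,0,0],"grip":0},
    {"offset":[-0.5,-4.0,0],"angular":[0,0,0],"grip":0},
    {"offset":[-0.6,-4.8,0],"angular":[0,0,0],"grip":0},
    {"offset":[-0.7,-5.3,0],"angular":[0,0,0],"grip":0},
    {"offset":[-0.735,-5.52,0],"angular":[0,0,0],"grip":0},
  ],
)

```text
time: 16.08
eef_pos: [454.1, -151.7, 148.7]
orientation: [[-0.998, -0.069, -0.003], [-0.069, 0.998, -0.001], [0.003, -0.001, -1.0]]
force: [0.9, 0.2, -0.5]
width: 0.999
grasp_force: 0.0
```

```bash
python3 - <<'E'
from h import *
s=env.camera("scene");st=env.state();print(st['eef_pos'],st['time'],st['orientation'][1],st['joint_pos'])
cv2.imwrite("pics/s4.png",cv2.resize(s[90:300,160:440],(800,600),interpolation=cv2.INTER_CUBIC))
E
```

```text
[ 454.38982558 -151.59819991  148.79317334] 16.1333 [-6.92902860e-02  9.97596111e-01 -9.25474193e-04] [ 0.13526856  0.29442864  0.13487527  2.09029409 -0.05441943  0.76202468
  1.94400894]
```

View pics/s4.png

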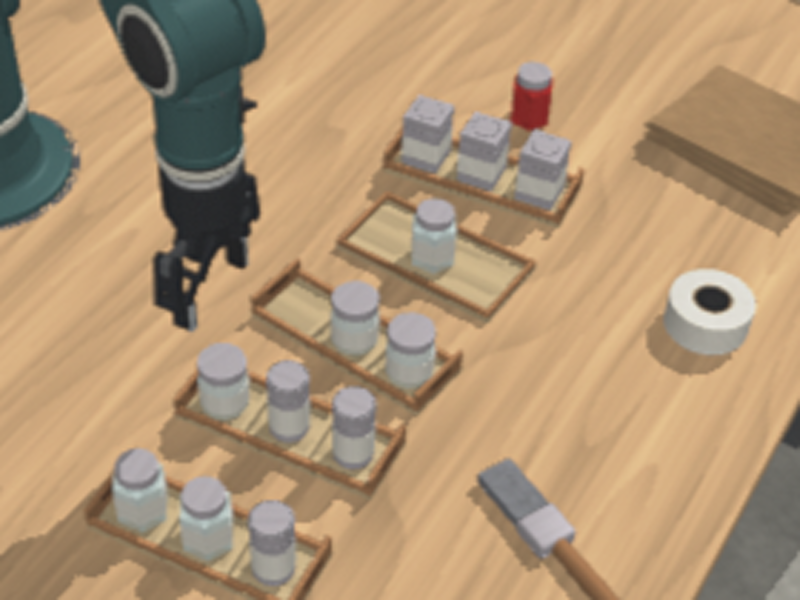

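The square carrier now holds three tins, all upright at (427,135), (485,150) and (543,165). The gripper is above the round jar at (222,380).

>>> servo_tool(
  targets=[
    {"offset":[0,0,0],"angular":[0,0,0],"grip":0},
    {"offset":[0,0,0],"angular":[0,0,0],"grip":0},
    {"offset":[0,0,-0.4],"angular":[0,0,0],"grip":0},
    {"offset":[0,0,-0.8],"angular":[0,0,0],"grip":0},
    {"offset":[0,0,-0.8],"angular":[0,0,0],"grip":0},
    {"offset":[0,0,-0.8],"angular":[0,0,0],"grip":0},
  ],
)

```text
time: 16.63
eef_pos: [456.2, -146.0, 117.1]
orientation: [[-0.997, -0.078, -0.002], [-0.078, 0.997, 0.001], [0.002, 0.001, -1.0]]
force: [0.5, -0.0, 0.6]
width: 0.999
grasp_force: 0.0
```

>>> servo_tool(
  targets=[
    {"offset":[0,0,-0.2],"angular":[0,0,0],"grip":0},
    {"offset":[0,0,-0.6],"angular":[0,0,0],"grip":0},
    {"offset":[0,0,-1.0],"angular":[0,0,0],"grip":0},
    {"offset":[0,0,-1.4],"angular":[0,0,0],"grip":0},
    {"offset":[0,0,-1.8],"angular":[0,0,0],"grip":0},
    {"offset":[0,0,-2.1],"angular":[0,0,0],"grip":0},
    {"offset":[0,0,-2.3],"angular":[0,0,0],"grip":0},
    {"offset":[0,0,-2.37],"angular":[0,0,0],"grip":0},
  ],
)

```text
time: 17.3
eef_pos: [456.3, -147.4, 22.1]
orientation: [[-0.997, -0.076, -0.001], [-0.076, 0.997, 0.0], [0.001, 0.0, -1.0]]
force: [-1.1, -0.2, 0.5]
width: 1.001
grasp_force: 0.0
```

>>> servo_tool(
  targets=[
    {"offset":[0,0,0],"angular":[0,0,0],"grip":0.2},
    {"offset":[0,0,0],"angular":[0,0,0],"grip":0.3},
    {"offset":[0,0,0],"angular":[0,0,0],"grip":0.36},
    {"offset":[0,0,0],"angular":[0,0,0],"grip":0.4},
    {"offset":[0,0,0],"angular":[0,0,0],"grip":0.5},
    {"offset":[0,0,0],"angular":[0,0,0],"grip":0.7},
    {"offset":[0,0,0],"angular":[0,0,0],"grip":1},
    {"offset":[0,0,0],"angular":[0,0,0],"grip":1},
  ],
)

```text
time: 17.97
eef_pos: [457.3, -148.5, 23.9]
orientation: [[-0.997, -0.075, 0.002], [-0.075, 0.997, -0.001], [-0.002, -0.001, -1.0]]
force: [-0.8, -1.6, 6.0]
width: 0.572
grasp_force: 40.8
```

>>> servo_tool(
  targets=[
    {"offset":[0,0,0],"angular":[0,0,0],"grip":1},
    {"offset":[0,0,0],"angular":[0,0,0],"grip":1},
  ],
)

```text
time: 18.13
eef_pos: [457.4, -148.5, 23.9]
orientation: [[-0.997, -0.075, 0.002], [-0.075, 0.997, -0.001], [-0.002, -0.001, -1.0]]
force: [-1.1, -2.0, 6.1]
width: 0.575
grasp_force: 40.8
```

>>> servo_tool(
  targets=[
    {"offset":[0,0,0.1],"angular":[0,0,0],"grip":1},
    {"offset":[0,0,0.4],"angular":[0,0,0],"grip":1},
    {"offset":[0,0,0.9],"angular":[0,0,0],"grip":1},
    {"offset":[0,0,1.4],"angular":[0,0,0],"grip":1},
    {"offset":[0,0,1.9],"angular":[0,0,0],"grip":1},
    {"offset":[0,0,2.4],"angular":[0,0,0],"grip":1},
    {"offset":[0,0,2.8],"angular":[0,0,0],"grip":1},
    {"offset":[0,0,3.0],"angular":[0,0,0],"grip":1},
  ],
)

```text
time: 18.8
eef_pos: [457.2, -147.7, 144.9]
orientation: [[-0.997, -0.075, 0.003], [-0.075, 0.997, -0.0], [-0.003, -0.0, -1.0]]
force: [0.7, -0.5, -2.7]
width: 0.575
grasp_force: 41.9
```

>>> servo_tool(
  targets=[
    {"offset":[0,0.3,0],"angular":[0,0,-0.2],"grip":1},
    {"offset":[0,0.8,0],"angular":[0,0,-0.5],"grip":1},
    {"offset":[-0.05,1.5,0],"angular":[0,0,-0.9],"grip":1},
    {"offset":[-0.1,2.2,0],"angular":[0,0,-1.3],"grip":1},
    {"offset":[-0.14,2.9,0],"angular":[0,0,-1.7],"grip":1},
    {"offset":[-0.14,3.4,0],"angular":[0,0,-2.0],"grip":1},
    {"offset":[-0.14,3.65,0],"angular":[0,0,-2.08],"grip":1},
    {"offset":[-0.14,3.76,0],"angular":[0,0,-2.08],"grip":1},
  ],
)

```text
time: 19.47
eef_pos: [450.2, 4.8, 142.5]
orientation: [[-0.995, 0.103, -0.001], [0.103, 0.995, 0.001], [0.001, 0.0, -1.0]]
force: [0.4, -0.3, -2.1]
width: 0.578
grasp_force: 42.0
```

>>> servo_tool(
  targets=[
    {"offset":[0,0,0],"angular":[0,0,0],"grip":1},
    {"offset":[0,0,-0.3],"angular":[0,0,0],"grip":1},
    {"offset":[0,0,-0.7],"angular":[0,0,0],"grip":1},
    {"offset":[0,0,-1.1],"angular":[0,0,0],"grip":1},
    {"offset":[0,0,-1.4],"angular":[0,0,0],"grip":1},
    {"offset":[0,0,-1.65],"angular":[0,0,0],"grip":1},
    {"offset":[0,0,-1.75],"angular":[0,0,0],"grip":1},
    {"offset":[0,0,-1.75],"angular":[0,0,0],"grip":1},
  ],
)

```text
time: 20.13
eef_pos: [450.3, 1.9, 72.0]
orientation: [[-0.994, 0.107, -0.002], [0.107, 0.994, -0.0], [0.002, -0.001, -1.0]]
force: [0.0, -0.3, -2.4]
width: 0.576
grasp_force: 42.0
```

```bash
python3 - <<'E'
from h import *
s=env.camera("scene");st=env.state();print(st['eef_pos'],st['time'],st['orientation'][1],st['force'])
u,v=proj("scene",[480,0,60]).astype(int)
cv2.imwrite("pics/s5.png",cv2.resize(s[v-45:v+45,u-60:u+60],(800,600),interpolation=cv2.INTER_CUBIC))
E
```

```text
[450.81280454   2.01384934  72.69575501] 20.1833 [ 1.07030029e-01  9.94255757e-01 -2.50216261e-04] [ 0.28785857  0.97239223 -2.19046445]
```

View pics/s5.png

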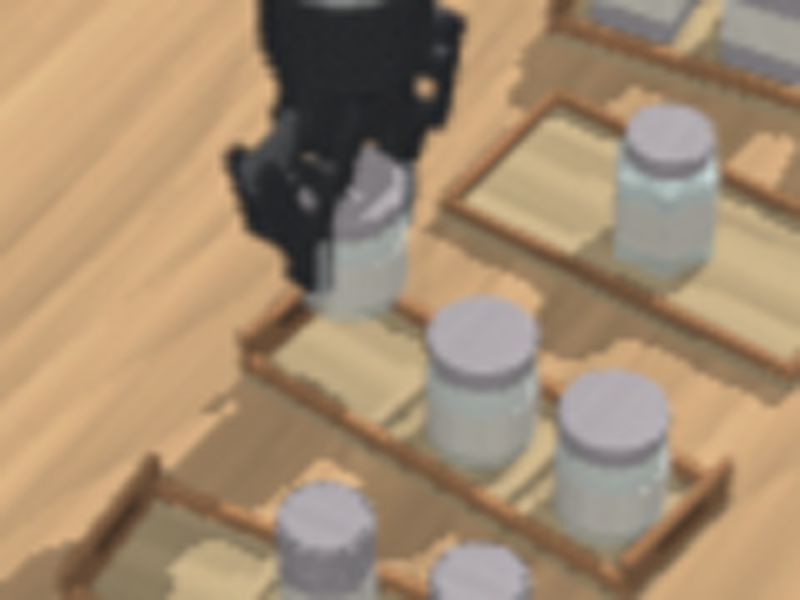

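The jar is held upright above its place at (340,360). Lowering.

>>> servo_tool(
  targets=[
    {"offset":[0,0,-0.2],"angular":[0,0,0],"grip":1},
    {"offset":[0,0,-0.5],"angular":[0,0,0],"grip":1},
    {"offset":[0,0,-0.8],"angular":[0,0,0],"grip":1},
    {"offset":[0,0,-1.0],"angular":[0,0,0],"grip":1},
    {"offset":[0,0,-1.1],"angular":[0,0,0],"grip":1},
    {"offset":[0,0,-1.15],"angular":[0,0,0],"grip":1},
    {"offset":[0,0,-1.17],"angular":[0,0,0],"grip":1},
    {"offset":[0,0,-1.17],"angular":[0,0,0],"grip":1},
  ],
)

```text
time: 20.85
eef_pos: [451.2, 2.6, 26.3]
orientation: [[-0.994, 0.106, 0.001], [0.106, 0.994, 0.0], [-0.001, 0.0, -1.0]]
force: [-1.2, -0.9, -2.2]
width: 0.574
grasp_force: 42.0
```

>>> servo_tool(
  targets=[
    {"offset":[0,0,-0.01],"angular":[0,0,0],"grip":1},
    {"offset":[0,0,-0.02],"angular":[0,0,0],"grip":1},
    {"offset":[0,0,-0.03],"angular":[0,0,0],"grip":1},
    {"offset":[0,0,-0.04],"angular":[0,0,0],"grip":1},
    {"offset":[0,0,-0.05],"angular":[0,0,0],"grip":1},
    {"offset":[0,0,-0.06],"angular":[0,0,0],"grip":1},
    {"offset":[0,0,-0.06],"angular":[0,0,0],"grip":1},
    {"offset":[0,0,-0.06],"angular":[0,0,0],"grip":1},
  ],
)

```text
time: 21.52
eef_pos: [451.0, 2.7, 24.0]
orientation: [[-0.994, 0.106, 0.0], [0.106, 0.994, 0.0], [-0.0, 0.0, -1.0]]
force: [-1.4, -0.4, 4.2]
width: 0.574
grasp_force: 42.4
```

>>> servo_tool(
  targets=[
    {"offset":[0,0,0],"angular":[0,0,0],"grip":0.4},
    {"offset":[0,0,0],"angular":[0,0,0],"grip":0.33},
    {"offset":[0,0,0],"angular":[0,0,0],"grip":0.2},
    {"offset":[0,0,0],"angular":[0,0,0],"grip":0},
    {"offset":[0,0,0],"angular":[0,0,0],"grip":0},
    {"offset":[0,0,0],"angular":[0,0,0],"grip":0},
    {"offset":[0,0,0],"angular":[0,0,0],"grip":0},
  ],
)

```text
time: 22.1
eef_pos: [451.0, 2.6, 23.7]
orientation: [[-0.994, 0.106, 0.0], [0.106, 0.994, 0.0], [-0.0, 0.0, -1.0]]
force: [0.1, -0.9, 0.4]
width: 1.001
grasp_force: 0.0
```

>>> servo_tool(
  targets=[
    {"offset":[0,0,0.2],"angular":[0,0,0],"grip":0},
    {"offset":[0,0,0.6],"angular":[0,0,0],"grip":0},
    {"offset":[0,0,1.1],"angular":[0,0,0],"grip":0},
    {"offset":[0,0,1.6],"angular":[0,0,0],"grip":0},
    {"offset":[0,0,2.1],"angular":[0,0,0],"grip":0},
    {"offset":[0,0,2.6],"angular":[0,0,0],"grip":0},
    {"offset":[0,0,3.0],"angular":[0,0,0],"grip":0},
    {"offset":[0,0,3.15],"angular":[0,0,0],"grip":0},
  ],
)

```text
time: 22.77
eef_pos: [452.2, 2.7, 152.4]
orientation: [[-0.994, 0.106, 0.004], [0.106, 0.994, 0.001], [-0.004, 0.001, -1.0]]
force: [0.3, -0.3, 0.3]
width: 0.997
grasp_force: 0.0
```

>>> servo_tool(
  targets=[
    {"offset":[0.2,-0.3,0],"angular":[0,0,0.2],"grip":0},
    {"offset":[0.5,-0.9,0],"angular":[0,0,0.5],"grip":0},
    {"offset":[0.8,-1.5,0],"angular":[0,0,0.8],"grip":0},
    {"offset":[1.1,-2.1,0],"angular":[0,0,1.1],"grip":0},
    {"offset":[1.4,-2.7,0],"angular":[0,0,1.4],"grip":0},
    {"offset":[1.7,-3.3,0],"angular":[0,0,1.7],"grip":0},
    {"offset":[2.0,-3.8,0],"angular":[0,0,2.0],"grip":0},
    {"offset":[2.3,-4.3,0],"angular":[0,0,2.02],"grip":0},
  ],
)

```text
time: 23.43
eef_pos: [542.8, -170.7, 149.2]
orientation: [[-0.998, -0.07, -0.001], [-0.07, 0.998, 0.0], [0.001, 0.0, -1.0]]
force: [-0.6, 0.2, 0.8]
width: 1.0
grasp_force: 0.0
```

>>> servo_tool(
  targets=[
    {"offset":[0.3,-0.6,0],"angular":[0,0,0],"grip":0},
    {"offset":[0.7,-1.2,0],"angular":[0,0,0],"grip":0},
    {"offset":[1.0,-1.8,0],"angular":[0,0,0],"grip":0},
    {"offset":[1.3,-2.4,0],"angular":[0,0,0],"grip":0},
    {"offset":[1.55,-2.8,0],"angular":[0,0,0],"grip":0},
    {"offset":[1.65,-2.99,0],"angular":[0,0,0],"grip":0},
    {"offset":[1.65,-2.99,0],"angular":[0,0,0],"grip":0},
    {"offset":[1.65,-2.99,0],"angular":[0,0,0],"grip":0},
  ],
)

```text
time: 24.1
eef_pos: [608.2, -288.1, 148.9]
orientation: [[-0.998, -0.07, -0.002], [-0.07, 0.998, 0.001], [0.001, 0.001, -1.0]]
force: [0.0, -0.2, 0.4]
width: 1.0
grasp_force: 0.0
```

```bash
python3 - <<'E'
from h import *
s=env.camera("scene");st=env.state();print(st['eef_pos'],st['time'],st['orientation'][1],st['joint_pos'])
cv2.imwrite("pics/s6.png",cv2.resize(s[110:320,160:440],(800,600),interpolation=cv2.INTER_CUBIC))
E
```

```text
[ 608.38915164 -287.29000079  149.17859372] 24.15 [-0.07092183  0.99748065  0.00156678] [ 0.28535908  0.58964242  0.15180843  1.61471623 -0.10497797  0.94691557
  2.1152314 ]
```

View pics/s6.png

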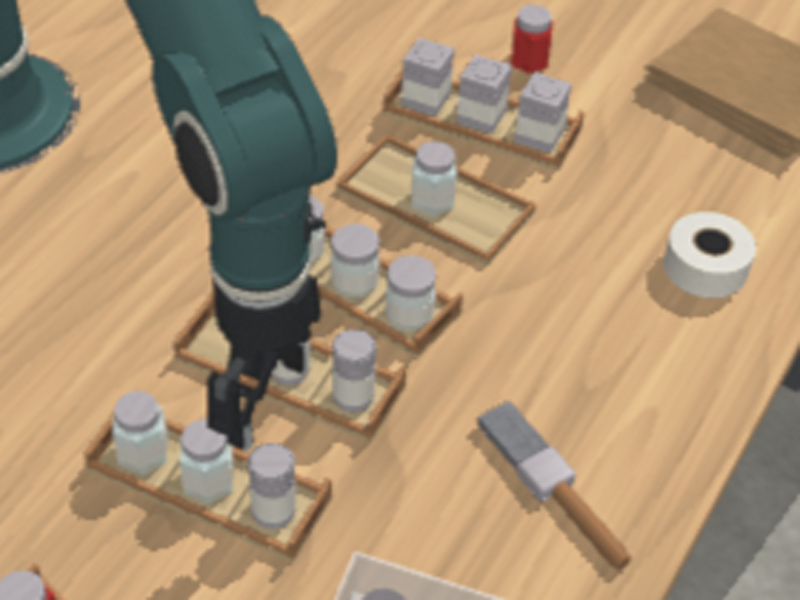

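The gripper is above the slim stray at (272,485). Descending.

>>> servo_tool(
  targets=[
    {"offset":[0,0,-0.4],"angular":[0,0,0],"grip":0},
    {"offset":[0,0,-0.9],"angular":[0,0,0],"grip":0},
    {"offset":[0,0,-1.4],"angular":[0,0,0],"grip":0},
    {"offset":[0,0,-1.9],"angular":[0,0,0],"grip":0},
    {"offset":[0,0,-2.3],"angular":[0,0,0],"grip":0},
    {"offset":[0,0,-2.7],"angular":[0,0,0],"grip":0},
    {"offset":[0,0,-2.95],"angular":[0,0,0],"grip":0},
    {"offset":[0,0,-3.04],"angular":[0,0,0],"grip":0},
  ],
)

```text
time: 24.82
eef_pos: [607.8, -286.9, 26.4]
orientation: [[-0.997, -0.071, -0.003], [-0.071, 0.997, 0.002], [0.003, 0.002, -1.0]]
force: [-0.3, -0.5, -0.4]
width: 0.998
grasp_force: 0.0
```

>>> servo_tool(
  targets=[
    {"offset":[0,0,0],"angular":[0,0,0],"grip":0.2},
    {"offset":[0,0,0],"angular":[0,0,0],"grip":0.35},
    {"offset":[0,0,0],"angular":[0,0,0],"grip":0.42},
    {"offset":[0,0,0],"angular":[0,0,0],"grip":0.48},
    {"offset":[0,0,0],"angular":[0,0,0],"grip":0.55},
    {"offset":[0,0,0],"angular":[0,0,0],"grip":0.7},
    {"offset":[0,0,0],"angular":[0,0,0],"grip":1},
    {"offset":[0,0,0],"angular":[0,0,0],"grip":1},
  ],
)

```text
time: 25.48
eef_pos: [609.7, -289.4, 29.4]
orientation: [[-0.998, -0.07, 0.002], [-0.07, 0.998, -0.001], [-0.002, -0.001, -1.0]]
force: [0.4, -0.1, 6.3]
width: 0.481
grasp_force: 40.8
```

>>> servo_tool(
  targets=[
    {"offset":[0,0,0],"angular":[0,0,0],"grip":1},
    {"offset":[0,0,0],"angular":[0,0,0],"grip":1},
  ],
)

```text
time: 25.65
eef_pos: [609.7, -289.4, 29.4]
orientation: [[-0.998, -0.07, 0.002], [-0.07, 0.998, -0.001], [-0.002, -0.001, -1.0]]
force: [-0.3, -0.2, 6.3]
width: 0.482
grasp_force: 40.8
```

>>> servo_tool(
  targets=[
    {"offset":[0,0,0.1],"angular":[0,0,0],"grip":1},
    {"offset":[0,0,0.4],"angular":[0,0,0],"grip":1},
    {"offset":[0,0,0.9],"angular":[0,0,0],"grip":1},
    {"offset":[0,0,1.4],"angular":[0,0,0],"grip":1},
    {"offset":[0,0,1.9],"angular":[0,0,0],"grip":1},
    {"offset":[0,0,2.4],"angular":[0,0,0],"grip":1},
    {"offset":[0,0,2.8],"angular":[0,0,0],"grip":1},
    {"offset":[0,0,3.0],"angular":[0,0,0],"grip":1},
  ],
)

```text
time: 26.32
eef_pos: [609.8, -289.5, 151.2]
orientation: [[-0.998, -0.07, 0.003], [-0.07, 0.998, -0.001], [-0.003, -0.002, -1.0]]
force: [0.0, -0.5, -1.7]
width: 0.484
grasp_force: 40.6
```

>>> servo_tool(
  targets=[
    {"offset":[-0.2,0.2,0],"angular":[0,0,0],"grip":1},
    {"offset":[-0.5,0.5,0],"angular":[0,0,0],"grip":1},
    {"offset":[-1.0,1.0,0],"angular":[0,0,0],"grip":1},
    {"offset":[-1.5,1.5,0],"angular":[0,0,0],"grip":1},
    {"offset":[-2.0,2.0,0],"angular":[0,0,0],"grip":1},
    {"offset":[-2.5,2.5,0],"angular":[0,0,0],"grip":1},
    {"offset":[-2.8,2.8,0],"angular":[0,0,0],"grip":1},
    {"offset":[-3.0,3.0,0],"angular":[0,0,0],"grip":1},
  ],
)

```text
time: 26.98
eef_pos: [487.0, -167.2, 147.9]
orientation: [[-0.997, -0.071, -0.002], [-0.071, 0.997, 0.001], [0.001, 0.001, -1.0]]
force: [-0.1, -0.6, -1.2]
width: 0.481
grasp_force: 40.8
```

>>> servo_tool(
  targets=[
    {"offset":[-0.3,0.2,0],"angular":[0,0,0],"grip":1},
    {"offset":[-0.6,0.4,0],"angular":[0,0,0],"grip":1},
    {"offset":[-0.775,0.56,0],"angular":[0,0,0],"grip":1},
    {"offset":[-0.775,0.56,0],"angular":[0,0,0],"grip":1},
    {"offset":[-0.775,0.56,-0.3],"angular":[0,0,0],"grip":1},
    {"offset":[-0.775,0.56,-0.7],"angular":[0,0,0],"grip":1},
    {"offset":[-0.775,0.56,-1.1],"angular":[0,0,0],"grip":1},
    {"offset":[-0.775,0.56,-1.3],"angular":[0,0,0],"grip":1},
  ],
)

```text
time: 27.65
eef_pos: [458.0, -147.0, 94.7]
orientation: [[-0.998, -0.069, -0.001], [-0.069, 0.998, -0.0], [0.001, 0.0, -1.0]]
force: [0.1, 0.1, -1.6]
width: 0.481
grasp_force: 40.7
```

```bash
python3 - <<'E'
from h import *
s=env.camera("scene");st=env.state();print(st['eef_pos'],st['time'],st['orientation'][1],st['force'])
u,v=proj("scene",[490,-150,60]).astype(int)
cv2.imwrite("pics/s7.png",cv2.resize(s[v-54:v+54,u-72:u+72],(800,600),interpolation=cv2.INTER_CUBIC))
E
```

```text
[ 457.25278769 -146.79429524   93.86095041] 27.7 [-6.94865704e-02  9.97582820e-01  3.64913912e-04] [-0.54977124 -0.07287948 -2.46263593]
```

View pics/s7.png

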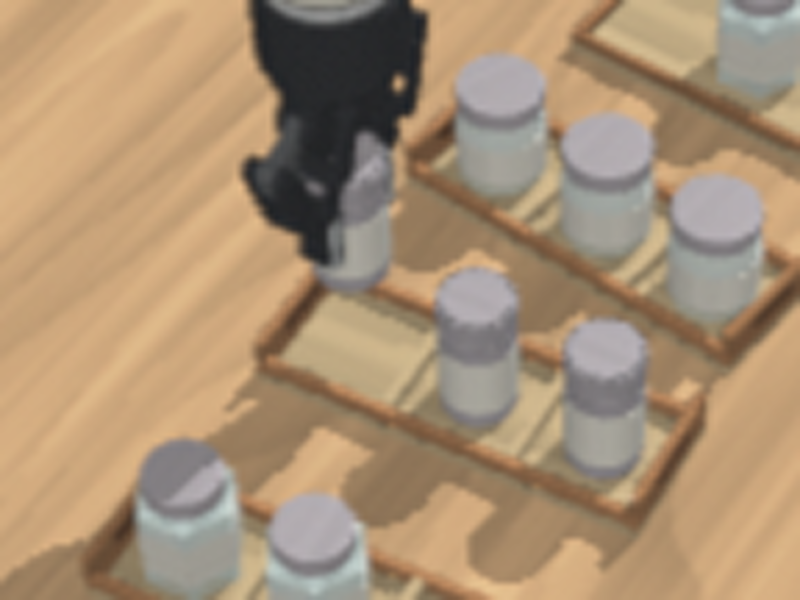

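The round-jar carrier is complete, and the slim tin hangs upright above its place at (350,340). Lowering.

>>> servo_tool(
  targets=[
    {"offset":[0,0,-0.2],"angular":[0,0,0],"grip":1},
    {"offset":[0,0,-0.6],"angular":[0,0,0],"grip":1},
    {"offset":[0,0,-1.0],"angular":[0,0,0],"grip":1},
    {"offset":[0,0,-1.3],"angular":[0,0,0],"grip":1},
    {"offset":[0,0,-1.5],"angular":[0,0,0],"grip":1},
    {"offset":[0,0,-1.59],"angular":[0,0,0],"grip":1},
    {"offset":[0,0,-1.62],"angular":[0,0,0],"grip":1},
    {"offset":[0,0,-1.62],"angular":[0,0,0],"grip":1},
  ],
)

```text
time: 28.37
eef_pos: [458.3, -146.8, 31.5]
orientation: [[-0.998, -0.07, 0.001], [-0.07, 0.998, -0.0], [-0.001, -0.0, -1.0]]
force: [-1.2, 0.4, -0.6]
width: 0.485
grasp_force: 40.7
```

>>> servo_tool(
  targets=[
    {"offset":[0,0,-0.01],"angular":[0,0,0],"grip":1},
    {"offset":[0,0,-0.02],"angular":[0,0,0],"grip":1},
    {"offset":[0,0,-0.03],"angular":[0,0,0],"grip":1},
    {"offset":[0,0,-0.04],"angular":[0,0,0],"grip":1},
    {"offset":[0,0,-0.05],"angular":[0,0,0],"grip":1},
    {"offset":[0,0,-0.06],"angular":[0,0,0],"grip":1},
    {"offset":[0,0,-0.06],"angular":[0,0,0],"grip":1},
    {"offset":[0,0,-0.06],"angular":[0,0,0],"grip":1},
  ],
)

```text
time: 29.03
eef_pos: [458.1, -146.6, 29.3]
orientation: [[-0.998, -0.07, 0.0], [-0.07, 0.998, 0.0], [-0.0, 0.0, -1.0]]
force: [-1.8, 0.5, 5.6]
width: 0.481
grasp_force: 41.3
```

>>> servo_tool(
  targets=[
    {"offset":[0,0,0],"angular":[0,0,0],"grip":0.5},
    {"offset":[0,0,0],"angular":[0,0,0],"grip":0.42},
    {"offset":[0,0,0],"angular":[0,0,0],"grip":0.25},
    {"offset":[0,0,0],"angular":[0,0,0],"grip":0},
    {"offset":[0,0,0],"angular":[0,0,0],"grip":0},
    {"offset":[0,0,0],"angular":[0,0,0],"grip":0},
    {"offset":[0,0,0],"angular":[0,0,0],"grip":0},
  ],
)

```text
time: 29.62
eef_pos: [457.9, -146.6, 28.8]
orientation: [[-0.998, -0.07, -0.0], [-0.07, 0.998, 0.0], [0.0, 0.0, -1.0]]
force: [0.0, 0.2, 0.3]
width: 1.004
grasp_force: 0.0
```

>>> servo_tool(
  targets=[
    {"offset":[0,0,0.2],"angular":[0,0,0],"grip":0},
    {"offset":[0,0,0.6],"angular":[0,0,0],"grip":0},
    {"offset":[0,0,1.1],"angular":[0,0,0],"grip":0},
    {"offset":[0,0,1.6],"angular":[0,0,0],"grip":0},
    {"offset":[0,0,2.1],"angular":[0,0,0],"grip":0},
    {"offset":[0,0,2.6],"angular":[0,0,0],"grip":0},
    {"offset":[0,0,3.0],"angular":[0,0,0],"grip":0},
    {"offset":[0,0,3.05],"angular":[0,0,0],"grip":0},
  ],
)

```text
time: 30.28
eef_pos: [459.7, -147.1, 154.2]
orientation: [[-0.998, -0.07, 0.006], [-0.07, 0.998, -0.001], [-0.006, -0.001, -1.0]]
force: [0.2, -0.2, -0.2]
width: 1.002
grasp_force: 0.0
```

>>> servo_tool(
  targets=[
    {"offset":[0.1,0.3,0],"angular":[0,0,0.1],"grip":0},
    {"offset":[0.2,0.9,0],"angular":[0,0,0.2],"grip":0},
    {"offset":[0.4,1.5,0],"angular":[0,0,0.2],"grip":0},
    {"offset":[0.5,2.1,0],"angular":[0,0,0.2],"grip":0},
    {"offset":[0.6,2.7,0],"angular":[0,0,0.2],"grip":0},
    {"offset":[0.8,3.3,0],"angular":[0,0,0.2],"grip":0},
    {"offset":[0.9,3.9,0],"angular":[0,0,0.2],"grip":0},
    {"offset":[1.0,4.5,0],"angular":[0,0,0.2],"grip":0},
  ],
)

```text
time: 30.95
eef_pos: [497.2, 35.7, 149.6]
orientation: [[-0.996, -0.088, -0.002], [-0.088, 0.996, 0.0], [0.002, 0.0, -1.0]]
force: [0.7, -0.3, 0.1]
width: 1.002
grasp_force: 0.0
```

>>> servo_tool(
  targets=[
    {"offset":[0.2,0.6,0],"angular":[0,0,0],"grip":0},
    {"offset":[0.4,1.2,0],"angular":[0,0,0],"grip":0},
    {"offset":[0.6,1.8,0],"angular":[0,0,0],"grip":0},
    {"offset":[0.75,2.4,0],"angular":[0,0,0],"grip":0},
    {"offset":[0.825,2.82,0],"angular":[0,0,0],"grip":0},
    {"offset":[0.825,2.82,0],"angular":[0,0,0],"grip":0},
    {"offset":[0.825,2.82,0],"angular":[0,0,0],"grip":0},
    {"offset":[0.825,2.82,0],"angular":[0,0,0],"grip":0},
  ],
)

```text
time: 31.62
eef_pos: [530.0, 145.7, 149.8]
orientation: [[-0.996, -0.087, -0.002], [-0.087, 0.996, -0.001], [0.002, -0.001, -1.0]]
force: [0.2, -0.1, 0.2]
width: 1.001
grasp_force: 0.0
```

```bash
python3 - <<'E'
from h import *
s=env.camera("scene");st=env.state();print(st['eef_pos'],st['time'],st['orientation'][1],st['joint_pos'])
cv2.imwrite("pics/s8.png",cv2.resize(s[90:300,160:440],(800,600),interpolation=cv2.INTER_CUBIC))
E
```

```text
[530.24171802 145.21889629 150.10298014] 31.6667 [-8.63070001e-02  9.96268093e-01 -9.94354988e-04] [-0.34385119  0.40100307  0.01904737  1.91989768 -0.00953789  0.82256873
  1.33739915]
```

View pics/s8.png

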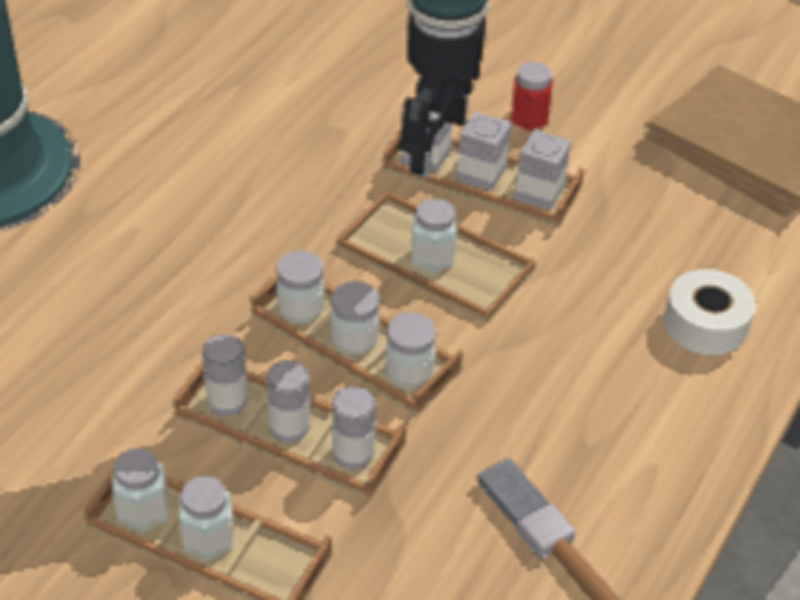

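Three carriers are complete. The hex is in the tray at (435,235) and its place at (285,560) is empty.

>>> servo_tool(
  targets=[
    {"offset":[0,0,-0.4],"angular":[0,0,0],"grip":0},
    {"offset":[0,0,-0.9],"angular":[0,0,0],"grip":0},
    {"offset":[0,0,-1.4],"angular":[0,0,0],"grip":0},
    {"offset":[0,0,-1.9],"angular":[0,0,0],"grip":0},
    {"offset":[0,0,-2.4],"angular":[0,0,0],"grip":0},
    {"offset":[0,0,-2.8],"angular":[0,0,0],"grip":0},
    {"offset":[0,0,-3.07],"angular":[0,0,0],"grip":0},
    {"offset":[0,0,-3.14],"angular":[0,0,0],"grip":0},
  ],
)

```text
time: 32.33
eef_pos: [529.6, 144.8, 23.5]
orientation: [[-0.996, -0.086, -0.003], [-0.086, 0.996, -0.001], [0.003, -0.001, -1.0]]
force: [-0.3, 0.2, 0.1]
width: 1.007
grasp_force: 0.0
```

>>> servo_tool(
  targets=[
    {"offset":[0,0,0],"angular":[0,0,0],"grip":0.2},
    {"offset":[0,0,0],"angular":[0,0,0],"grip":0.35},
    {"offset":[0,0,0],"angular":[0,0,0],"grip":0.4},
    {"offset":[0,0,0],"angular":[0,0,0],"grip":0.45},
    {"offset":[0,0,0],"angular":[0,0,0],"grip":0.5},
    {"offset":[0,0,0],"angular":[0,0,0],"grip":0.7},
    {"offset":[0,0,0],"angular":[0,0,0],"grip":1},
    {"offset":[0,0,0],"angular":[0,0,0],"grip":1},
  ],
)

```text
time: 33.0
eef_pos: [531.8, 146.3, 26.6]
orientation: [[-0.996, -0.087, 0.002], [-0.087, 0.996, 0.0], [-0.002, 0.0, -1.0]]
force: [0.7, -1.8, 6.4]
width: 0.541
grasp_force: 40.3
```

>>> servo_tool(
  targets=[
    {"offset":[0,0,0],"angular":[0,0,0],"grip":1},
    {"offset":[0,0,0],"angular":[0,0,0],"grip":1},
  ],
)

```text
time: 33.17
eef_pos: [531.8, 146.3, 26.6]
orientation: [[-0.996, -0.087, 0.002], [-0.087, 0.996, 0.0], [-0.002, 0.0, -1.0]]
force: [-1.0, -1.1, 5.7]
width: 0.541
grasp_force: 40.3
```

>>> servo_tool(
  targets=[
    {"offset":[0,0,0.1],"angular":[0,0,0],"grip":1},
    {"offset":[0,0,0.4],"angular":[0,0,0],"grip":1},
    {"offset":[0,0,0.9],"angular":[0,0,0],"grip":1},
    {"offset":[0,0,1.4],"angular":[0,0,0],"grip":1},
    {"offset":[0,0,1.9],"angular":[0,0,0],"grip":1},
    {"offset":[0,0,2.4],"angular":[0,0,0],"grip":1},
    {"offset":[0,0,2.8],"angular":[0,0,0],"grip":1},
    {"offset":[0,0,3.0],"angular":[0,0,0],"grip":1},
  ],
)

```text
time: 33.83
eef_pos: [531.8, 146.6, 148.2]
orientation: [[-0.996, -0.087, 0.004], [-0.087, 0.996, 0.001], [-0.004, 0.001, -1.0]]
force: [0.4, 0.6, -1.8]
width: 0.538
grasp_force: 40.6
```

>>> servo_tool(
  targets=[
    {"offset":[0.1,-0.3,0],"angular":[0,0,0],"grip":1},
    {"offset":[0.2,-0.9,0],"angular":[0,0,0],"grip":1},
    {"offset":[0.3,-1.5,0],"angular":[0,0,0],"grip":1},
    {"offset":[0.4,-2.1,0],"angular":[0,0,0],"grip":1},
    {"offset":[0.5,-2.8,0],"angular":[0,0,0],"grip":1},
    {"offset":[0.6,-3.5,0],"angular":[0,0,0],"grip":1},
    {"offset":[0.7,-4.1,0],"angular":[0,0,0],"grip":1},
    {"offset":[0.8,-4.7,0],"angular":[0,0,0],"grip":1},
  ],
)

```text
time: 34.5
eef_pos: [562.0, -44.5, 144.1]
orientation: [[-0.996, -0.086, -0.002], [-0.086, 0.996, -0.001], [0.002, -0.0, -1.0]]
force: [0.5, 0.5, -2.1]
width: 0.542
grasp_force: 40.6
```

>>> servo_tool(
  targets=[
    {"offset":[0.1,-0.6,0],"angular":[0,0,0],"grip":1},
    {"offset":[0.2,-1.2,0],"angular":[0,0,-0.1],"grip":1},
    {"offset":[0.3,-1.9,0],"angular":[0,0,-0.2],"grip":1},
    {"offset":[0.5,-2.6,0],"angular":[0,0,-0.2],"grip":1},
    {"offset":[0.6,-3.3,0],"angular":[0,0,-0.2],"grip":1},
    {"offset":[0.7,-4.0,0],"angular":[0,0,-0.2],"grip":1},
    {"offset":[0.8,-4.5,0],"angular":[0,0,-0.2],"grip":1},
    {"offset":[0.9,-5.0,0],"angular":[0,0,-0.2],"grip":1},
  ],
)

```text
time: 35.17
eef_pos: [597.4, -244.7, 143.7]
orientation: [[-0.998, -0.068, -0.003], [-0.068, 0.998, -0.0], [0.003, 0.0, -1.0]]
force: [-0.1, 0.5, -1.9]
width: 0.54
grasp_force: 40.6
```

>>> servo_tool(
  targets=[
    {"offset":[0.1,-0.4,0],"angular":[0,0,0],"grip":1},
    {"offset":[0.2,-0.8,0],"angular":[0,0,0],"grip":1},
    {"offset":[0.305,-1.14,0],"angular":[0,0,0],"grip":1},
    {"offset":[0.305,-1.14,0],"angular":[0,0,0],"grip":1},
    {"offset":[0.305,-1.14,-0.3],"angular":[0,0,0],"grip":1},
    {"offset":[0.305,-1.14,-0.7],"angular":[0,0,0],"grip":1},
    {"offset":[0.305,-1.14,-1.1],"angular":[0,0,0],"grip":1},
    {"offset":[0.305,-1.14,-1.3],"angular":[0,0,0],"grip":1},
  ],
)

```text
time: 35.83
eef_pos: [609.1, -285.2, 89.6]
orientation: [[-0.997, -0.071, -0.005], [-0.071, 0.997, 0.003], [0.005, 0.003, -1.0]]
force: [-0.1, 0.2, -2.9]
width: 0.54
grasp_force: 40.7
```

```bash
python3 - <<'E'
from h import *
s=env.camera("scene");st=env.state();print(st['eef_pos'],st['time'],st['orientation'][1],st['force'])
u,v=proj("scene",[570,-280,60]).astype(int)
cv2.imwrite("pics/s9.png",cv2.resize(s[v-54:v+54,u-72:u+72],(800,600),interpolation=cv2.INTER_CUBIC))
E
```

```text
[ 608.57499556 -285.16066817   88.69727355] 35.8833 [-0.07118633  0.99745769  0.00326452] [-0.64161243  0.08451692 -3.57416681]
```

View pics/s9.png

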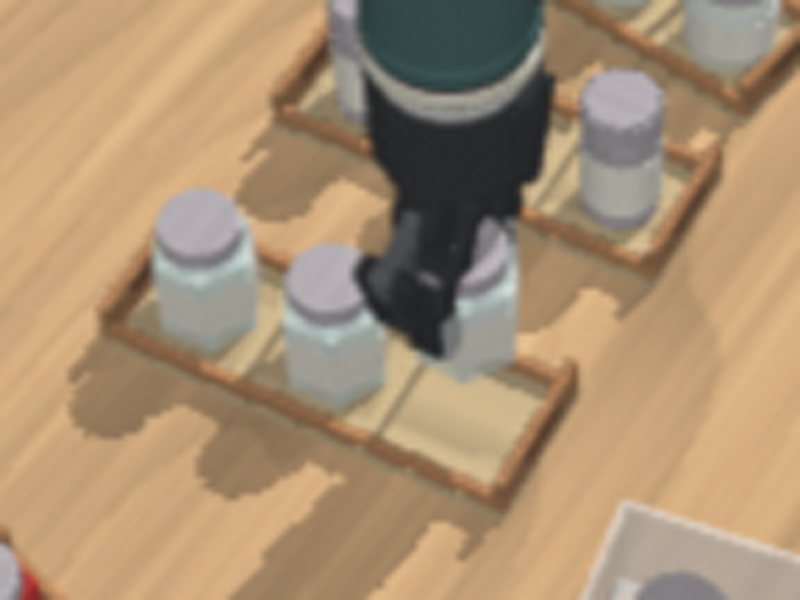

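The hex is held upright above its empty place at (460,420). Lowering.

>>> servo_tool(
  targets=[
    {"offset":[0,0,0],"angular":[0,0,0],"grip":1},
    {"offset":[0,0,-0.4],"angular":[0,0,0],"grip":1},
    {"offset":[0,0,-0.8],"angular":[0,0,0],"grip":1},
    {"offset":[0,0,-1.2],"angular":[0,0,0],"grip":1},
    {"offset":[0,0,-1.45],"angular":[0,0,0],"grip":1},
    {"offset":[0,0,-1.57],"angular":[0,0,0],"grip":1},
    {"offset":[0,0,-1.61],"angular":[0,0,0],"grip":1},
    {"offset":[0,0,-1.61],"angular":[0,0,0],"grip":1},
  ],
)

```text
time: 36.55
eef_pos: [611.5, -287.4, 29.2]
orientation: [[-0.998, -0.07, 0.001], [-0.07, 0.998, -0.0], [-0.0, -0.0, -1.0]]
force: [0.6, -0.3, -1.6]
width: 0.537
grasp_force: 40.7
```

>>> servo_tool(
  targets=[
    {"offset":[0,0,-0.01],"angular":[0,0,0],"grip":1},
    {"offset":[0,0,-0.02],"angular":[0,0,0],"grip":1},
    {"offset":[0,0,-0.03],"angular":[0,0,0],"grip":1},
    {"offset":[0,0,-0.04],"angular":[0,0,0],"grip":1},
    {"offset":[0,0,-0.05],"angular":[0,0,0],"grip":1},
    {"offset":[0,0,-0.06],"angular":[0,0,0],"grip":1},
    {"offset":[0,0,-0.07],"angular":[0,0,0],"grip":1},
    {"offset":[0,0,-0.07],"angular":[0,0,0],"grip":1},
  ],
)

```text
time: 37.22
eef_pos: [611.2, -287.4, 26.7]
orientation: [[-0.998, -0.07, 0.0], [-0.07, 0.998, 0.0], [-0.0, 0.0, -1.0]]
force: [-2.9, 1.4, 3.3]
width: 0.54
grasp_force: 41.1
```

Contact at the same height as when it was picked up. Releasing, lifting and moving back out of the cameras' way.

>>> servo_tool(
  targets=[
    {"offset":[0,0,0],"angular":[0,0,0],"grip":0.42},
    {"offset":[0,0,0],"angular":[0,0,0],"grip":0.35},
    {"offset":[0,0,0],"angular":[0,0,0],"grip":0.2},
    {"offset":[0,0,0],"angular":[0,0,0],"grip":0},
    {"offset":[0,0,0],"angular":[0,0,0],"grip":0},
    {"offset":[0,0,0],"angular":[0,0,0],"grip":0},
    {"offset":[0,0,0],"angular":[0,0,0],"grip":0},
  ],
)

```text
time: 37.8
eef_pos: [611.1, -287.4, 26.0]
orientation: [[-0.998, -0.07, 0.0], [-0.07, 0.998, -0.0], [-0.0, -0.0, -1.0]]
force: [-0.7, 0.1, 0.6]
width: 0.999
grasp_force: 0.0
```

>>> servo_tool(
  targets=[
    {"offset":[0,0,0.2],"angular":[0,0,0],"grip":0},
    {"offset":[0,0,0.6],"angular":[0,0,0],"grip":0},
    {"offset":[0,0,1.2],"angular":[0,0,0],"grip":0},
    {"offset":[0,0,1.8],"angular":[0,0,0],"grip":0},
    {"offset":[0,0,2.4],"angular":[0,0,0],"grip":0},
    {"offset":[0,0,3.0],"angular":[0,0,0],"grip":0},
    {"offset":[0,0,3.5],"angular":[0,0,0],"grip":0},
    {"offset":[0,0,3.8],"angular":[0,0,0],"grip":0},
  ],
)

```text
time: 38.47
eef_pos: [612.2, -287.9, 181.7]
orientation: [[-0.998, -0.07, 0.004], [-0.07, 0.998, -0.002], [-0.004, -0.002, -1.0]]
force: [0.2, -0.2, -0.5]
width: 0.999
grasp_force: 0.0
```

>>> servo_tool(
  targets=[
    {"offset":[-0.5,-0.4,0],"angular":[0,0,0],"grip":0},
    {"offset":[-1.2,-0.8,0],"angular":[0,0,0],"grip":0},
    {"offset":[-1.9,-1.2,0],"angular":[0,0,0],"grip":0},
    {"offset":[-2.6,-1.6,0],"angular":[0,0,0],"grip":0},
    {"offset":[-3.3,-2.0,0],"angular":[0,0,0],"grip":0},
    {"offset":[-4.0,-2.4,0],"angular":[0,0,0],"grip":0},
    {"offset":[-4.5,-2.8,0],"angular":[0,0,0],"grip":0},
    {"offset":[-4.8,-3.0,0],"angular":[0,0,0],"grip":0},
  ],
)

```text
time: 39.13
eef_pos: [415.7, -409.8, 178.3]
orientation: [[-0.998, -0.066, -0.001], [-0.066, 0.998, -0.001], [0.001, -0.001, -1.0]]
force: [-0.6, -0.2, 0.5]
width: 1.002
grasp_force: 0.0
```

>>> servo_tool(
  targets=[
    {"offset":[0,0,0],"angular":[0,0,0],"grip":0},
    {"offset":[0,0,0],"angular":[0,0,0],"grip":0},
    {"offset":[0,0,0],"angular":[0,0,0],"grip":0},
    {"offset":[0,0,0],"angular":[0,0,0],"grip":0},
  ],
)

```text
time: 39.47
eef_pos: [420.9, -405.9, 177.9]
orientation: [[-0.997, -0.073, 0.001], [-0.073, 0.997, 0.001], [-0.001, 0.001, -1.0]]
force: [0.2, 0.5, 0.3]
width: 0.998
grasp_force: 0.0
```

```bash
python3 - <<'E'
from h import *
s=env.camera("scene");t=env.camera("top");st=env.state();print(st['eef_pos'],st['time'])
a=cv2.resize(s[105:315,180:380],(400,420),interpolation=cv2.INTER_CUBIC)
b=cv2.resize(t[150:270,110:470],(800,267),interpolation=cv2.INTER_CUBIC)
c=np.zeros((600,800,3),np.uint8);c[333:]=b
c[:333,:450]=cv2.resize(s[115:300,180:430],(450,333),interpolation=cv2.INTER_CUBIC)
cv2.imwrite("pics/fin.png",c)
E
```

```text
[ 420.56317143 -406.2100447   177.94218695] 39.5667
```

View pics/fin.png

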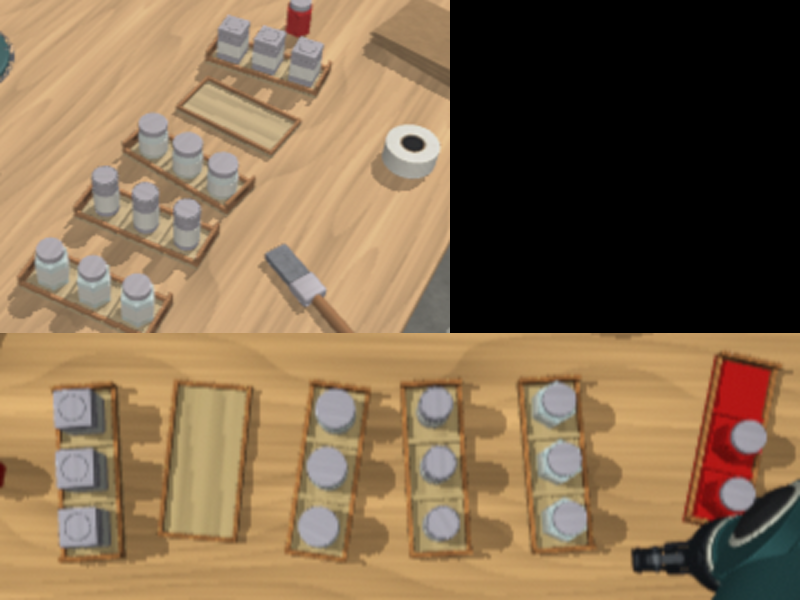

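All four carriers hold three alike, standing upright: squares at x≈75 in the lower view, rounds at x≈325, slims at x≈437 and hexes at x≈560. The tray is empty. Handing in.

```bash
python3 -c "
from workcell import env
print(env.hand_in())"
```

```text
the job is handed in; nothing more can be done
None
```

The job is handed in at about 40 s of the 128 s allowed: all four strays are in their own carriers, each standing flat, with the tray empty again and the red look-alikes untouched.

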